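# Clamp a thin tube in the screw clamp, snug by feel

### The arm

A 6-joint arm with a two-finger parallel gripper is mounted at the origin on the work surface. World frame = base frame: x ahead of the robot, y to its left, z up, the work surface at z = 0. Lengths are in m, angles in rad, forces in N, time in s.
With the tool pointing down it reaches from about 0.325 to 0.875 m from the base axis. Payload 4.4 kg.
Tool frame: the origin (TCP) lies between the finger pads; the fingertips stand 17 mm ahead of it and the grasp point (between the pads) lies 2 mm behind it; z points along the fingers, y is the direction in which the jaws open and shut (so a half turn about z gives the same grasp; the last joint's range is limited). The gripper opens to 85 mm and grips with 20 to 120 N. Pads are 22 mm wide; open, the fingers measure 114 mm over their backs; the gripper's body (76 mm by 85 mm) begins 54 mm behind the grasp point. The pads swing forward as they close: fully open they stand 13 mm farther back than shut.
Start: joints at [-1.353, 0.207, 1.542, -0, 1.393, -0.15], TCP at [0.207, -0.537, 0.22] pointing down, gripper open.
Joint ranges: [-2.73, 2.73], [-0.86, 2.22], [0.23, 2.46], [-1.11, 4.25], [0.08, 2.63], [-2.82, 2.82]. Speed limits (rad/s): [2.79, 2.79, 3.14, 3.14, 3.14, 3.14].

### API

Orientations are given as a unit quaternion [w, x, y, z].
In Python, from workcell import bot gives the robot as it stands.
- The arm moves only by the tool arm_command, never from a script. Its argument "targets" is a list of rows, each an object of numbers: "dx", "dy", "dz": the shift along the tool's x, y, z in cm; "ax", "ay", "az": the turn, a rotation vector about the tool's x, y, z in degrees; "fingers": the closure, from -1 (fully open) to 1 (shut). A call has 1 to 20 rows; each row is the pose to reach, as a shift and turn from the pose commanded when the call began, along the tool's axes at that moment; what a row does not reach only later rows make up. A row lasts 1/8 s, in which the tool goes at most 62.5 mm and 10.7 degrees, less where a joint would pass 70% of its speed; a pose out of reach is approached as far as the arm can. A call with a gripper value outside its range is refused whole. The fingers move at their own pace and stop on an object; "grip_force" is the grip in N (left out, the last holds). Time passes only in rows, so rows that repeat a pose let the fingers close. It gives the time, the measured TCP pose, the force and the opening at its end, in the units of the state.
- bot.observe(): the state, without advancing time (a new reading comes with each control period).
- bot.snapshot(name): name is "side" or "top" or "wrist"; returns a dict with "img" (420x560x3 uint8, blue, green, red), "intrinsics" (3x3 intrinsics, pixels), "world_to_cam" (4x4, takes a point from world to camera coordinates). Camera axes: x right, y down, z forward; pixel columns grow to the right and rows downward; lengths in m; the calibration is good to about 2 mm. A picture is of the moment at which its call begins. There is no depth.
- bot.job_done(): hands the job in, once; it reports no verdict.
The state is a dict: "time": time; "joints": joint angles; "joint_velocities": joint speeds; "joint_torque": joint torques, N m; "eef_pos": TCP position; "eef_rot": TCP orientation; "wrist_force": force on the tool from outside, world axes, zero at the start; "moment": the same for the moment, N m; "finger_gap": opening from 0.0 (shut) to 1.0 (fully open).
Only numpy, scipy, OpenCV 4.12 (cv2) and the standard library are available. Lean on these libraries where they do the work, as an engineer would, in place of code of your own. Each camera call takes 0.05 s, during which the arm holds its last target. There are 200 camera calls.

### The job

Lay the aluminium tube in the channel of the green screw clamp and slide it home under the pad until its end butts against the red stop. Then wind the crank clockwise until the pad meets the tube and snug it by feel, firmly enough that the tube is held but not so hard that its thin wall is dented, and let go. Leave the other things on the bench where they are.

Things in the scene. Friction and masses are not known exactly. Their poses are not given: they have to be found in the camera images.
- tube: The work: loose thin-walled rectangular aluminium tube, 220 x 40 x 20 mm (x, y, z), about 0.3 kg, lying flat on the table; origin at its very centre, x along its length. Either end may go in first.
- clamp: Fixed screw clamp. Origin on its vertical screw axis at table height. Dark steel bed 20 mm high, x -130 to +60, y -50 to +90 mm; the tube lies on it along the clamp's x, entering from -x. Home: tube centre at x -75, y 0, z 30 mm. Green column at y +57 to +85 mm (x within 23) carries an arm over the bed, underside 103 mm, top 137 mm above the table.
- channel (a point): Middle of the channel's mouth on the bed (clamp x -85, y 0, z 20 mm; clamp axes). Two brass rails, 10 mm high and 10 mm thick, run from here 50 mm towards +x and leave a channel 46 mm wide for the 40 mm tube.
- stop (a point): Where the tube end meets the red stop's face: clamp x +35, y 0, z 30 mm; clamp axes. The stop is 60 mm wide, its top 50 mm above the table.
- spindle: The screw with its orange pad (32 mm across, over clamp x = y = 0). Origin on the screw axis at mid-thickness of the 10 mm crank arm, 185 mm above the table when wound up; z up. Sinks 4 mm per rad of clockwise crank turn, crank and knob with it. The pad hangs on a stem of unmeasured length (6 mm spread), so only feel tells when it meets the tube. Sprung, 20 N per mm.
- crank (a joint): Crank angle, rad: 0 wound up, grows clockwise from above (tightening), ends at 10.4. Self-locking; winding free takes about 10 N along the knob's circle (wind slowly to feel it: paused, 3 to 9 N remain); once the pad meets the tube (at 6.7 to 8.4 rad; 9 to 27 mm of gap at first) the push grows 3 N per half radian. Snug: 3 to 9, best 6 N over free (pad 35 to 115 N); over 120 N dents the tube.
- knob_mid (a point): Middle of the upright black crank knob, 22 mm across and 45 mm tall, 50 mm from the screw axis, 28.5 mm above spindle's origin (knob foot 6 mm above it). The knob spins freely on its pin, so it can be gripped and carried round without turning the gripper. The crank sweeps 61 mm about the axis.
- hammer: Bystander, leave alone: hammer lying on the table.
- wrench: Bystander, leave alone: open-ended wrench lying on the table.
- screwdriver: Bystander, leave alone: screwdriver lying on the table.
- offcut: Bystander, leave alone: light wooden offcut block, 60 x 40 x 20 mm, origin under its centre.
- oil_can: Bystander, leave alone: red upright can, 56 mm wide, 120 mm tall, origin under its centre.
- collar: Bystander, leave alone: steel collar ring, 60 mm across, 20 mm high, origin under its centre.
- weight: Bystander, leave alone: small brass weight with a stub on top, 48 mm across, 45 mm tall, origin under its centre.
Not all that is in view belongs to the job. Of the things that look like the tube, take the one that is farthest to the robot's left at the start.

How it is judged:
By the outcome, as a careful person would: the job done as asked, in the order asked, and still so for the second after the job is handed in, with the robot touching nothing.
It also fails if it takes over 72 s, if anything falls off the work surface, if the arm or the gripper's body presses on something with over 40 N, if the wrist force passes 120 N, or if a joint passes its speed limit or range.

## Working session

There is one attempt and no reset: what is moved stays moved. The work goes in short steps, Python scripts to look and compute and a tool call to move; the robot and the scene stay as the last step left them, time stands still between calls to the robot, and variables do not carry over. Pictures are saved under pics/ and viewed, about 8 in all and at most 12, crops included, and the job is handed in when it is done.

Besides the shell and the picture viewer there is one more tool, called after ">>>" as name([rows], argument=value, ...), one row to a line, values as JSON. arm_command: Moves the arm, as the interface text tells. Its arguments: {"type":"object","properties":{"targets":{"type":"array","items":{"type":"object","properties":{"dx":{"type":"number"},"dy":{"type":"number"},"dz":{"type":"number"},"ax":{"type":"number"},"ay":{"type":"number"},"az":{"type":"number"},"fingers":{"type":"number"}}}},"grip_force":{"type":"number"}},"required":["targets"]}

```bash
ls; mkdir -p pics; python3 - <<'E'
from workcell import bot
import cv2,pickle
s=bot.observe();print(s)
d={}
for n in("side","top"):
    p=bot.snapshot(n);d[n]=p;cv2.imwrite(f"pics/{n}0.png",p["img"]);print(n,p["intrinsics"],p["world_to_cam"])
pickle.dump(d,open("snap0.pkl","wb"))
E
```

```text
pics
{'time': 0.0, 'joints': array([-1.35350558e+00,  2.07457723e-01,  1.54297146e+00, -4.10392962e-05,
        1.39351103e+00, -1.50481926e-01]), 'joint_velocities': array([ 0.00062011, -0.0029767 , -0.00097393, -0.00196756,  0.00238378,
       -0.0022818 ]), 'joint_torque': array([-4.69974184e-04, -3.83030391e+01, -2.91595262e+01, -1.71966162e-04,
        1.04944265e-02, -8.28201763e-06]), 'eef_pos': array([ 0.20654698, -0.53576709,  0.21849609]), 'eef_rot': array([-1.17244889e-03,  9.83139152e-01,  1.82855215e-01, -5.93845738e-05]), 'wrist_force': array([0.0453781 , 0.46007363, 0.08918118]), 'moment': array([ 0.02823444, -0.04786775, -0.00244495]), 'finger_gap': 1.0036403064194912}
side [[509.90663699   0.         277.74185806]
 [  0.         509.90663699 202.63954093]
 [  0.           0.           1.        ]] [[-0.91224678 -0.40925795 -0.01771293  0.47413636]
 [-0.29834505  0.69340588 -0.65587996  0.23483629]
 [ 0.28070634 -0.59303981 -0.75465736  1.39533313]
 [ 0.          0.          0.          1.        ]]
top [[538.14673001   0.         280.37154055]
 [  0.         538.14673001 208.10027338]
 [  0.           0.           1.        ]] [[ 0.01640274 -0.9997429  -0.01565529  0.02996486]
 [-0.98180222 -0.01314171 -0.18945104  0.5300552 ]
 [ 0.1891966   0.01847792 -0.98176536  1.50377291]
 [ 0.          0.          0.          1.        ]]
```

View pics/top0.png

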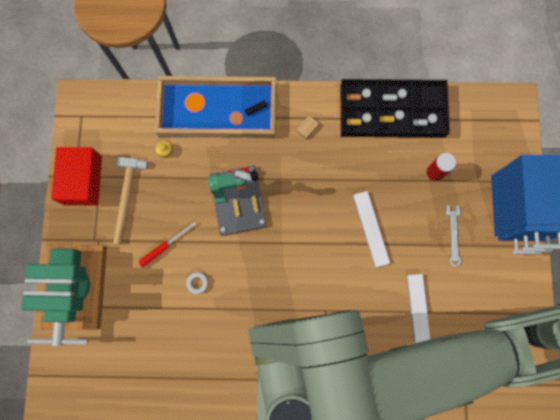

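View pics/side0.png

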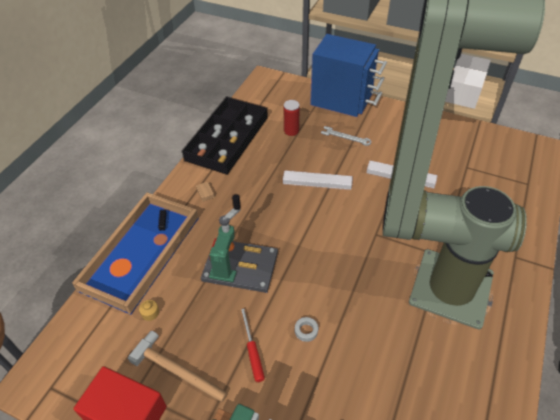

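Top view: the left-hand tube is at about (371,228). The other one, at (418,308), is a decoy. The clamp is at (240,205), with brass rails at (237,208) and (255,204), the red stop at about (250,173) and the column on the left. Clamp +x therefore runs roughly along world +x. The side view agrees: the knob is at (236,202).

```bash
cat >h.py <<'E'
import numpy as np,cv2
def ray(p,uv,z):
    K,T=p["intrinsics"],p["world_to_cam"];R,t=T[:3,:3],T[:3,3]
    uv=np.atleast_2d(np.asarray(uv,float));c=-R.T@t
    d=np.c_[uv,np.ones(len(uv))]@np.linalg.inv(K).T@R
    return c+d*((z-c[2])/d[:,2])[:,None]
def proj(p,X):
    T=p["world_to_cam"];q=np.atleast_2d(X)@T[:3,:3].T+T[:3,3];q=q@p["intrinsics"].T;return q[:,:2]/q[:,2:]
def blobs(mask,amin=8):
    cs,_=cv2.findContours(mask.astype(np.uint8),cv2.RETR_EXTERNAL,cv2.CHAIN_APPROX_NONE)
    return [c for c in cs if cv2.contourArea(c)>=amin]
def rect(p,c,z):
    X=ray(p,c[:,0,:],z)
    (a,b),(w,h),_=r=cv2.minAreaRect((X[:,:2]*1000).astype(np.float32))
    B=cv2.boxPoints(r);e=B[1]-B[0];f=B[2]-B[1]
    l=e if np.hypot(*e)>np.hypot(*f) else f
    return np.round([a,b,w,h],1),round(np.degrees(np.arctan2(l[1],l[0])),2)
E
python3 - <<'E'
import pickle;from h import *
d=pickle.load(open("snap0.pkl","rb"))
for n in d:
    p=d[n];hsv=cv2.cvtColor(p["img"],cv2.COLOR_BGR2HSV);h,s,v=[hsv[...,i].astype(int) for i in range(3)]
    for nm,m,z,a in(("tube",(s<40)&(v>165),.02,300),("brass",(h>15)&(h<32)&(s>110)&(v>120),.03,10),("bed",(v<95)&(s<90),.02,500),("green",(h>60)&(h<90)&(s>80),.137,100)):
        for c in blobs(m,a):
            x,y,w,hh=cv2.boundingRect(c)
            if nm=="brass" and w*hh>400: continue
            print(n,nm,(x,y,w,hh),cv2.contourArea(c),rect(p,c,z))
    cx,cy=(240,205) if n=="top" else (240,240)
    cv2.imwrite(f"pics/{n}c.png",cv2.resize(p["img"][cy-50:cy+50,cx-50:cx+50],None,fx=5,fy=5,interpolation=2))
a=cv2.imread("pics/topc.png");b=cv2.imread("pics/sidec.png")
cv2.imwrite("pics/clampc.png",cv2.resize(np.hstack([a,b]),(800,400)))
E
```

```text
side tube (283, 171, 69, 18) 758.5 (array([ 480.5, -221.2,  220.5,   57.8]), np.float32(16.42))
side tube (452, 66, 35, 42) 999.0 (array([ 136.1, -910.1,  121.2,  253.6]), np.float32(-88.34))
side brass (139, 300, 19, 21) 297.0 (array([711.7, 400.9,  47. ,  62.6]), np.float32(-56.98))
side brass (239, 262, 18, 7) 57.0 (array([536. , 170.5,  49.9,  14.1]), np.float32(12.36))
side brass (245, 246, 16, 7) 50.5 (array([547.1, 116.3,  45.6,  14.7]), np.float32(11.94))
side brass (219, 156, 6, 6) 17.5 (array([ 804.5, -177.3,   14.6,   26. ]), np.float32(-81.27))
side brass (230, 137, 6, 5) 13.5 (array([ 814.6, -277.9,   15.1,   23. ]), np.float32(-81.37))
side bed (553, 235, 7, 139) 523.5 (array([-256.8,  -72.1,   14.1,  436.7]), np.float32(-85.6))
side bed (201, 227, 77, 65) 2077.5 (array([564.8, 145.8, 190.9, 198.6]), np.float32(-77.85))
side bed (465, 187, 49, 36) 1269.5 (array([ -41. , -331.5,  142.9,  141.9]), np.float32(23.35))
side bed (182, 96, 85, 78) 3627.5 (array([ 859.8, -313.9,  198. ,  370.3]), np.float32(-89.39))
side bed (454, 17, 80, 106) 1310.5 (array([  116.6, -1074.1,  
[... 1019 characters left out ...]
813.1, -278.9,   15.9,   42.1]), np.float32(-89.4))
top bed (270, 399, 42, 21) 629.0 (array([-26.3,   1.5,  52.2, 112.4]), np.float32(-88.89))
top bed (524, 319, 36, 32) 631.0 (array([ 189.8, -698.6,   97. ,   84.6]), np.float32(85.38))
top bed (338, 311, 183, 67) 817.0 (array([ 138.3, -385.4,  501.9,  165.2]), np.float32(84.29))
top bed (223, 168, 42, 50) 561.5 (array([571.6, 152. , 152.1, 107.3]), np.float32(12.38))
top bed (341, 79, 108, 58) 5755.0 (array([ 854. , -303.4,  323.9,  184.3]), np.float32(89.72))
top green (22, 249, 67, 73) 2608.0 (array([297.1, 632.4, 190.6, 173.8]), np.float32(0.86))
top green (208, 174, 39, 29) 489.5 (array([580.8, 195.2,  79.5,  98.3]), np.float32(-47.31))
```

View pics/clampc.png

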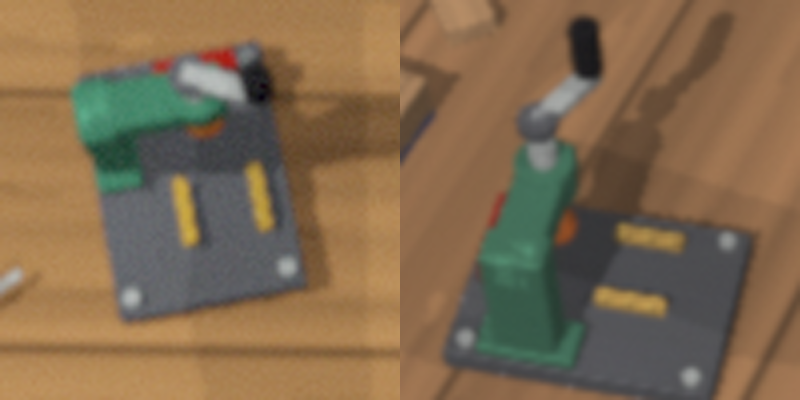

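The clamp yaw is about 12.3° with its origin near (600,156) mm. The tube is at about (479,-225) mm with yaw 16.4°. I'll hover over the tube's rear and refine with the wrist camera.

>>> arm_command([
  {"dx": 6, "dy": -4, "az": 1},
  {"dx": 12, "dy": -8, "az": 3},
  {"dx": 18, "dy": -12, "az": 4.7},
  {"dx": 24, "dy": -16, "az": 4.7, "dz": 1},
  {"dx": 30.1, "dy": -19.9, "az": 4.7, "dz": 2},
  {"dx": 30.1, "dy": -19.9, "az": 4.7, "dz": 2},
  {"dx": 30.1, "dy": -19.9, "az": 4.7, "dz": 2},
  {"dx": 30.1, "dy": -19.9, "az": 4.7, "dz": 2},
])

```text
invalid input at $.targets[0]: expected keys dx, dy, dz, ax, ay, az, fingers
```

```bash
cat >look.py <<'E'
import sys,pickle;from h import *;from workcell import bot
from scipy.spatial.transform import Rotation as Ro
def state():
    s=bot.observe();M=Ro.from_quat(s["eef_rot"],scalar_first=True).as_matrix()
    print("t",round(s["time"],2),"pos",np.round(s["eef_pos"]*1000,1),"yawx",np.round(np.degrees(np.arctan2(M[1,0],M[0,0])),2),"F",np.round(s["wrist_force"],1),"M",np.round(s["moment"],2),"gap",round(s["finger_gap"],3),"zax",np.round(M[:,2],3));return s,M
def snap(n,f):
    p=bot.snapshot(n);pickle.dump(p,open(f+".pkl","wb"));cv2.imwrite(f"pics/{f}.png",p["img"]);return p
E
python3 - <<'E'
from look import *
state()
for n in("wrist","top","side"):
    p=snap(n,n+"1");hsv=cv2.cvtColor(p["img"],cv2.COLOR_BGR2HSV);s,v=hsv[...,1],hsv[...,2]
    for c in blobs((s<40)&(v>165),400):print(n,cv2.boundingRect(c),rect(p,c,.02))
E
```

```text
t 0.1 pos [ 206.6 -535.8  218.6] yawx 21.07 F [ 0.3 -0.2  1.1] M [ 0.06 -0.02  0.05] gap 0.999 zax [-0.     0.002 -1.   ]
wrist (439, 401, 65, 19) (array([ -27.3, -925. ,   22.8,  105.9]), np.float32(-87.3))
wrist (462, 253, 81, 56) (array([ 185.2, -848.4,   98.3,   64.9]), np.float32(0.59))
wrist (520, 172, 40, 53) (array([ 298.4, -845.5,   53.1,   58.7]), np.float32(-87.51))
wrist (444, 0, 85, 49) (array([ 435.4, -673.6,   35.9,   86.9]), np.float32(-77.79))
wrist (111, 0, 68, 193) (array([ 234.5, -359.7,  212.1,   41.4]), np.float32(5.02))
top (407, 274, 22, 67) (array([ 256.3, -357.1,  183.3,   46.2]), np.float32(5.15))
top (353, 191, 37, 76) (array([ 479. , -226.6,  223. ,   45.4]), np.float32(16.4))
side (283, 171, 69, 18) (array([ 480.5, -221.2,  220.5,   57.8]), np.float32(16.42))
side (452, 66, 35, 42) (array([ 135.2, -910.1,  119.9,  253.5]), np.float32(-88.21))
```

View pics/wrist1.png

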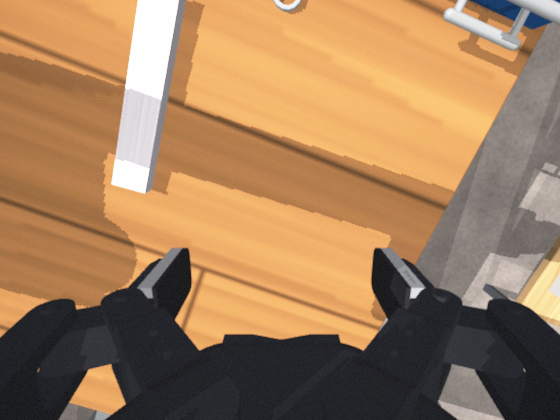

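The move was refused because each row needs every key. The wrist view shows the decoy tube at (145,90), and the image's up direction is tool +x.

>>> arm_command([
  {"dx": 6, "dy": -4, "dz": 0, "ax": 0, "ay": 0, "az": 1, "fingers": -1},
  {"dx": 12, "dy": -8, "dz": 0, "ax": 0, "ay": 0, "az": 3, "fingers": -1},
  {"dx": 18, "dy": -12, "dz": 0, "ax": 0, "ay": 0, "az": 4.7, "fingers": -1},
  {"dx": 24, "dy": -16, "dz": 1, "ax": 0, "ay": 0, "az": 4.7, "fingers": -1},
  {"dx": 30.1, "dy": -19.9, "dz": 2, "ax": 0, "ay": 0, "az": 4.7, "fingers": -1},
  {"dx": 30.1, "dy": -19.9, "dz": 2, "ax": 0, "ay": 0, "az": 4.7, "fingers": -1},
  {"dx": 30.1, "dy": -19.9, "dz": 2, "ax": 0, "ay": 0, "az": 4.7, "fingers": -1},
  {"dx": 30.1, "dy": -19.9, "dz": 2, "ax": 0, "ay": 0, "az": 4.7, "fingers": -1},
])

```text
time: 1.25
eef_pos: [0.4159, -0.2429, 0.1997]
eef_rot: [0.0, 0.99, 0.143, -0.0]
wrist_force: [0.1, 0.2, 0.5]
finger_gap: 1.0
```

```bash
python3 - <<'E'
from look import *
state()
p=snap("wrist","wrist2");hsv=cv2.cvtColor(p["img"],cv2.COLOR_BGR2HSV);s,v=hsv[...,1],hsv[...,2]
for c in blobs((s<60)&(v>110),400):print(cv2.boundingRect(c),rect(p,c,.02))
E
```

```text
t 1.25 pos [ 415.9 -242.9  199.7] yawx 16.41 F [0.1 0.2 0.5] M [ 0.04 -0.   -0.  ] gap 1.0 zax [-0.    -0.001 -1.   ]
(309, 250, 58, 93) (array([ 293.3, -352.5,  125.7,   46.4]), np.float32(4.74))
(381, 248, 44, 51) (array([ 352.6, -418.6,   82.6,   20.9]), np.float32(48.76))
(437, 113, 93, 147) (array([ 466.8, -460.6,   38.3,  172.3]), np.float32(-0.52))
(264, 2, 42, 217) (array([ 481.3, -227.4,  220.8,   41. ]), np.float32(16.31))
```

View pics/wrist2.png

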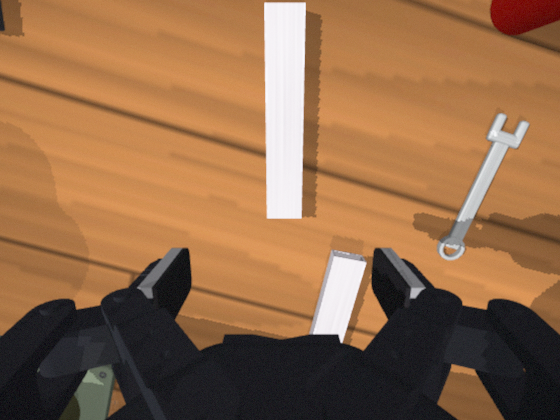

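The wrist view puts the target tube at (285,110), measured at (481,-227.4) mm, yaw 16.3°, 221x41 mm. The wrench and the decoy's end are clear of the jaws. Descending to grip.

>>> arm_command([
  {"dx": 0.2, "dy": 0.35, "dz": 4, "ax": 0, "ay": 0, "az": 0, "fingers": -0.4},
  {"dx": 0.2, "dy": 0.35, "dz": 8, "ax": 0, "ay": 0, "az": 0, "fingers": -0.4},
  {"dx": 0.2, "dy": 0.35, "dz": 12, "ax": 0, "ay": 0, "az": 0, "fingers": -0.4},
  {"dx": 0.2, "dy": 0.35, "dz": 15, "ax": 0, "ay": 0, "az": 0, "fingers": -0.4},
  {"dx": 0.2, "dy": 0.35, "dz": 17, "ax": 0, "ay": 0, "az": 0, "fingers": -0.4},
  {"dx": 0.2, "dy": 0.35, "dz": 18.1, "ax": 0, "ay": 0, "az": 0, "fingers": -0.4},
  {"dx": 0.2, "dy": 0.35, "dz": 18.1, "ax": 0, "ay": 0, "az": 0, "fingers": -0.4},
  {"dx": 0.2, "dy": 0.35, "dz": 18.1, "ax": 0, "ay": 0, "az": 0, "fingers": -0.4},
])

```text
time: 2.3
eef_pos: [0.4196, -0.2465, 0.0197]
eef_rot: [0.001, 0.99, 0.142, 0.001]
wrist_force: [-0.6, -0.9, 0.9]
finger_gap: 0.704
```

>>> arm_command([
  {"dx": 0, "dy": 0, "dz": 0, "ax": 0, "ay": 0, "az": 0, "fingers": 0.5},
  {"dx": 0, "dy": 0, "dz": 0, "ax": 0, "ay": 0, "az": 0, "fingers": 0.5},
  {"dx": 0, "dy": 0, "dz": 0, "ax": 0, "ay": 0, "az": 0, "fingers": 0.5},
  {"dx": 0, "dy": 0, "dz": 0, "ax": 0, "ay": 0, "az": 0, "fingers": 0.5},
  {"dx": 0, "dy": 0, "dz": 0, "ax": 0, "ay": 0, "az": 0, "fingers": 0.5},
  {"dx": 0, "dy": 0, "dz": 0, "ax": 0, "ay": 0, "az": 0, "fingers": 0.5},
], grip_force=70)

```text
time: 3.05
eef_pos: [0.4189, -0.2454, 0.0186]
eef_rot: [-0.0, 0.99, 0.142, -0.0]
wrist_force: [0.3, 0.7, -0.6]
finger_gap: 0.244
```

```bash
python3 -c "
from look import *;state()"
```

```text
t 3.05 pos [ 418.9 -245.4   18.6] yawx 16.38 F [ 0.3  0.7 -0.6] M [ 0.01 -0.01 -0.01] gap 0.244 zax [-0.  0. -1.]
```

Gap 0.244 matches the commanded closure rather than a 40 mm tube, so I'll look before lifting.

```bash
python3 -c "
from look import *
p=snap('wrist','wrist3')
a=snap('side','side3')['img'][120:240,250:410];b=snap('top','top3')['img'][160:280,310:470]
w=cv2.resize(p['img'],(400,300));o=np.hstack([cv2.resize(a,(400,300)),cv2.resize(b,(400,300))])
cv2.imwrite('pics/m3.png',np.vstack([o,np.hstack([w,w*0])]))"
```

```text
(no output)
```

View pics/m3.png

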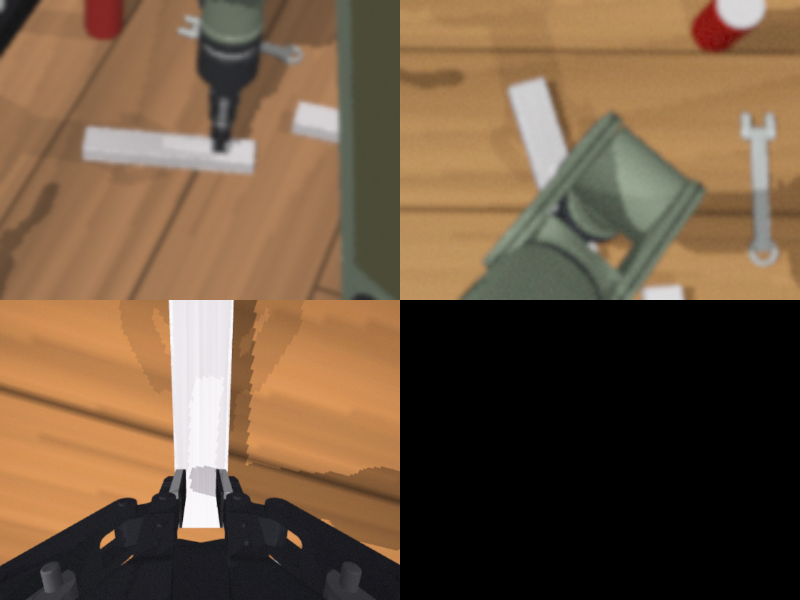

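```bash
python3 - <<'E'
from look import *
s,M=state();P=s["eef_pos"];p=pickle.load(open("wrist3.pkl","rb"));k=400/560
for y in(-.02,-.0105,.0105,.02):
    for x,z in((.011,0),(.011,.015),(0,.015)):
        print(y,x,z,np.round(proj(p,P+M@[x,y,z])*k+[0,300]))
c=p["img"][220:400,170:390];cv2.imwrite("pics/c3.png",cv2.resize(c,None,fx=3.6,fy=3.3,interpolation=2))
E
```

```text
t 3.2 pos [ 418.9 -245.4   18.7] yawx 16.38 F [-0.   0.2  0.1] M [-0.05 -0.   -0.01] gap 0.249 zax [-0.  0. -1.]
-0.02 0.011 0 [[174. 462.]]
-0.02 0.011 0.015 [[176. 455.]]
-0.02 0 0.015 [[177. 468.]]
-0.0105 0.011 0 [[187. 462.]]
-0.0105 0.011 0.015 [[188. 455.]]
-0.0105 0 0.015 [[188. 468.]]
0.0105 0.011 0 [[214. 462.]]
0.0105 0.011 0.015 [[213. 455.]]
0.0105 0 0.015 [[213. 468.]]
0.02 0.011 0 [[227. 462.]]
0.02 0.011 0.015 [[225. 455.]]
0.02 0 0.015 [[224. 468.]]
```

View pics/c3.png

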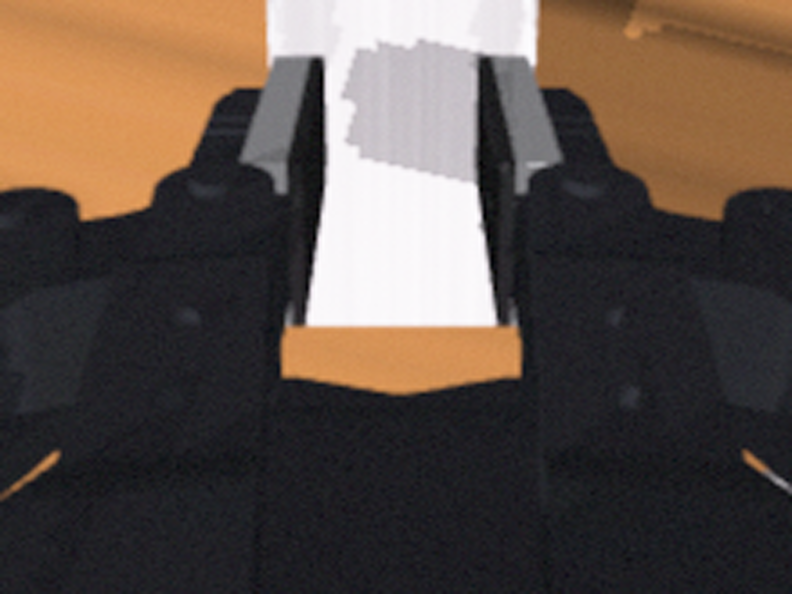

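```bash
python3 - <<'E'
from look import *
s,M=state();P=s["eef_pos"]
p=pickle.load(open("side3.pkl","rb"));img=p["img"].copy()
for z in(-.05,-.02,0,.017):print(z,np.round(proj(p,P+M@[0,0,z]),1))
for c in ((.481,-.2274),):
    u=np.array([np.cos(np.radians(16.35)),np.sin(np.radians(16.35))]);n=np.array([-u[1],u[0]])
    for a,b,z in((.11,.02,.02),(.11,-.02,.02),(-.11,-.02,.02),(-.11,.02,.02),(-.11,.02,0)):print("corner",a,b,z,np.round(proj(p,np.r_[np.array(c)+a*u+b*n,z]),1))
c=img[120:200,265:375];cv2.imwrite("pics/s3.png",cv2.resize(c,None,fx=7,fy=7,interpolation=2))
E
```

```text
t 3.2 pos [ 418.9 -245.4   18.7] yawx 16.38 F [-0.   0.2  0.1] M [-0.05 -0.   -0.01] gap 0.249 zax [-0.  0. -1.]
-0.05 [[338.4 169.2]]
-0.02 [[337.7 175.8]]
0 [[337.3 180.1]]
0.017 [[336.9 183.7]]
corner 0.11 0.02 0.02 [[282.8 179.6]]
corner 0.11 -0.02 0.02 [[284.4 170.8]]
corner -0.11 -0.02 0.02 [[351.7 176.6]]
corner -0.11 0.02 0.02 [[351.2 185.6]]
corner -0.11 0.02 0 [[350.7 189.8]]
```

View pics/s3.png

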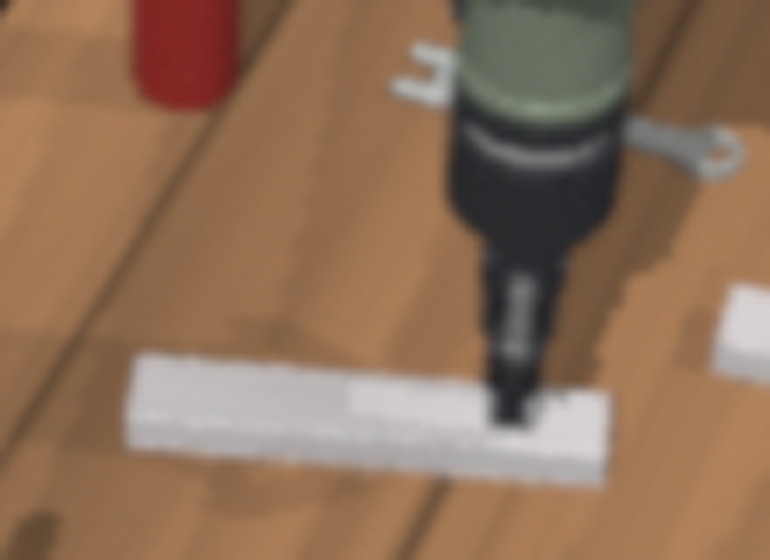

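The fingers seem to pass into the tube outline with the gap unobstructed and no force. I'll reopen gently and see what the gap and the tube do.

>>> arm_command([
  {"dx": 0, "dy": 0, "dz": 0, "ax": 0, "ay": 0, "az": 0, "fingers": -0.4},
  {"dx": 0, "dy": 0, "dz": 0, "ax": 0, "ay": 0, "az": 0, "fingers": -0.4},
  {"dx": 0, "dy": 0, "dz": 0, "ax": 0, "ay": 0, "az": 0, "fingers": -0.4},
])

```text
time: 3.58
eef_pos: [0.419, -0.2454, 0.0187]
eef_rot: [-0.0, 0.99, 0.142, 0.0]
wrist_force: [0.1, 0.4, -0.4]
finger_gap: 0.7
```

```bash
python3 - <<'E'
from look import *
s,M=state();P=s["eef_pos"]
p=snap("wrist","wrist4");q=snap("side","side4")
for y in(-.03,-.02,.02,.03):print(y,np.round(proj(p,P+M@[.011,y,.012])))
w=cv2.resize(p["img"][200:400,130:430],(780,520));cv2.imwrite("pics/m4.png",w)
h=cv2.cvtColor(q["img"],cv2.COLOR_BGR2HSV)
for c in blobs((h[...,1]<40)&(h[...,2]>150)&(np.arange(420)[:,None]>150),300):print(cv2.boundingRect(c),rect(q,c,.02))
E
```

```text
t 3.58 pos [ 419.  -245.4   18.7] yawx 16.37 F [ 0.1  0.4 -0.4] M [-0.04 -0.04  0.01] gap 0.7 zax [ 0.  0. -1.]
-0.03 [[229. 219.]]
-0.02 [[246. 219.]]
0.02 [[315. 219.]]
0.03 [[332. 219.]]
(295, 318, 23, 22) (array([315. , 279.1,  56.4,  58.5]), np.float32(-66.38))
(283, 171, 69, 18) (array([ 480.3, -221.1,  220.6,   58. ]), np.float32(16.5))
```

View pics/m4.png

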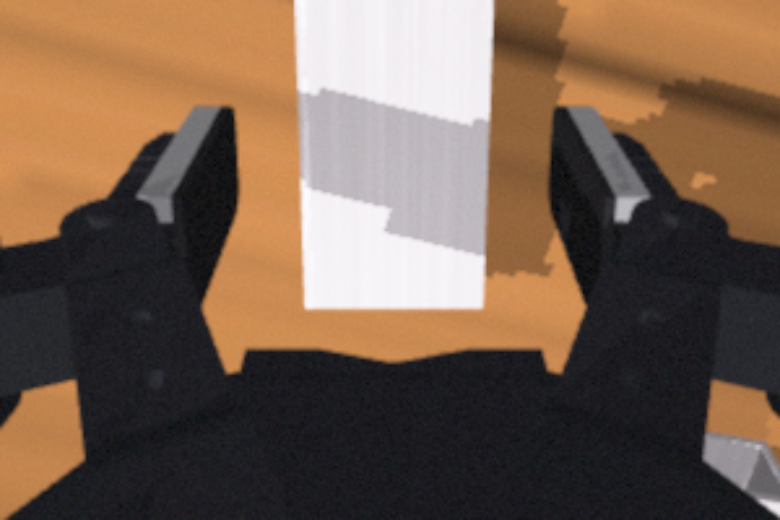

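The pads now straddle the tube, and both image cues (v≈241 where I predicted 219, and a wider spread) put the fingertips about 20–30 mm higher than I assumed. They closed above the tube, which hasn't moved. I'll lower by feel.

>>> arm_command([
  {"dx": 0, "dy": 0, "dz": 0.4, "ax": 0, "ay": 0, "az": 0, "fingers": -0.4},
  {"dx": 0, "dy": 0, "dz": 0.8, "ax": 0, "ay": 0, "az": 0, "fingers": -0.4},
  {"dx": 0, "dy": 0, "dz": 0.8, "ax": 0, "ay": 0, "az": 0, "fingers": -0.4},
])

```text
time: 4.05
eef_pos: [0.4185, -0.245, 0.0101]
eef_rot: [-0.001, 0.99, 0.142, -0.0]
wrist_force: [0.6, -0.6, 0.6]
finger_gap: 0.704
```

```bash
python3 - <<'E'
from look import *
s,M=state();P=s["eef_pos"]
p=snap("wrist","wrist5")
print(p["world_to_cam"]@np.r_[P,1],p["intrinsics"][0,0],"cam pos tool:",np.round(M.T@(-p["world_to_cam"][:3,:3].T@p["world_to_cam"][:3,3]-P),3),"cam fwd tool",np.round(M.T@p["world_to_cam"][2,:3],3))
E
```

```text
t 4.05 pos [ 418.5 -245.    10.1] yawx 16.37 F [ 0.6 -0.6  0.6] M [-0.01 -0.03 -0.01] gap 0.704 zax [-0.001  0.001 -1.   ]
[-1.42604955e-04  2.37893492e-02  1.66733290e-01  1.00000000e+00] 302.22328490083976 cam pos tool: [ 0.066  0.    -0.155] cam fwd tool [-0.261 -0.     0.965]
```

Triangulating the fingertips in the wrist camera (opening known, x comes out at +11 mm as it should) puts the tips about 12 mm behind the reported TCP rather than 17 mm ahead. That fits with no contact at z = 10 mm. I'll use the measured offset and keep going down by feel.

>>> arm_command([
  {"dx": 0, "dy": 0, "dz": 0.5, "ax": 0, "ay": 0, "az": 0, "fingers": -0.4},
  {"dx": 0, "dy": 0, "dz": 1, "ax": 0, "ay": 0, "az": 0, "fingers": -0.4},
  {"dx": 0, "dy": 0, "dz": 1.3, "ax": 0, "ay": 0, "az": 0, "fingers": -0.4},
  {"dx": 0, "dy": 0, "dz": 1.5, "ax": 0, "ay": 0, "az": 0, "fingers": -0.4},
  {"dx": 0, "dy": 0, "dz": 1.5, "ax": 0, "ay": 0, "az": 0, "fingers": -0.4},
])

```text
time: 4.72
eef_pos: [0.4189, -0.2453, -0.0045]
eef_rot: [-0.0, 0.99, 0.142, -0.0]
wrist_force: [1.4, -0.6, -0.2]
finger_gap: 0.694
```

>>> arm_command([
  {"dx": 0, "dy": 0, "dz": 0, "ax": 0, "ay": 0, "az": 0, "fingers": 0.6},
  {"dx": 0, "dy": 0, "dz": 0, "ax": 0, "ay": 0, "az": 0, "fingers": 0.6},
  {"dx": 0, "dy": 0, "dz": 0, "ax": 0, "ay": 0, "az": 0, "fingers": 0.6},
  {"dx": 0, "dy": 0, "dz": 0, "ax": 0, "ay": 0, "az": 0, "fingers": 0.6},
], grip_force=70)

```text
time: 5.22
eef_pos: [0.4192, -0.2457, -0.0038]
eef_rot: [0.0, 0.99, 0.142, 0.0]
wrist_force: [-0.9, 0.8, 6.2]
finger_gap: 0.44
```

The tube is gripped at gap 0.44. Next I lift it, check the load and carry it beside the clamp mouth, offset to −y so the wrist camera can see the rails.

>>> arm_command([
  {"dx": 0, "dy": 0, "dz": -2, "ax": 0, "ay": 0, "az": 0, "fingers": 0.6},
  {"dx": 0, "dy": 0, "dz": -5, "ax": 0, "ay": 0, "az": 0, "fingers": 0.6},
  {"dx": 0, "dy": 0, "dz": -9, "ax": 0, "ay": 0, "az": 0, "fingers": 0.6},
  {"dx": 1.1, "dy": -4, "dz": -13, "ax": 0, "ay": 0, "az": 0, "fingers": 0.6},
  {"dx": 2.3, "dy": -8, "dz": -17, "ax": 0, "ay": 0, "az": 1, "fingers": 0.6},
  {"dx": 3.4, "dy": -12, "dz": -20.4, "ax": 0, "ay": 0, "az": 2, "fingers": 0.6},
  {"dx": 4.8, "dy": -17, "dz": -20.4, "ax": 0, "ay": 0, "az": 3, "fingers": 0.6},
  {"dx": 6.2, "dy": -22, "dz": -20.4, "ax": 0, "ay": 0, "az": 4.1, "fingers": 0.6},
  {"dx": 7.7, "dy": -26.9, "dz": -20.4, "ax": 0, "ay": 0, "az": 4.1, "fingers": 0.6},
  {"dx": 7.7, "dy": -26.9, "dz": -20.4, "ax": 0, "ay": 0, "az": 4.1, "fingers": 0.6},
  {"dx": 7.7, "dy": -26.9, "dz": -20.4, "ax": 0, "ay": 0, "az": 4.1, "fingers": 0.6},
])

```text
time: 6.6
eef_pos: [0.4161, 0.0343, 0.1986]
eef_rot: [0.0, 0.994, 0.107, -0.001]
wrist_force: [0.3, -0.6, -4.1]
finger_gap: 0.444
```

```bash
python3 - <<'E'
from look import *
s,M=state();P=s["eef_pos"]
p=snap("wrist","wrist6");hsv=cv2.cvtColor(p["img"],cv2.COLOR_BGR2HSV);h,s_,v=[hsv[...,i].astype(int) for i in range(3)]
for c in blobs((h>18)&(h<32)&(s_>120)&(v>120),60):
    if cv2.contourArea(c)<4000:print("brass",cv2.boundingRect(c),cv2.contourArea(c),rect(p,c,.03))
for c in blobs((s_<50)&(v>130),600):print("tube",cv2.boundingRect(c),rect(p,c,P[2]+.024))
for c in blobs((v<100)&(s_<90),600):print("dark",cv2.boundingRect(c),rect(p,c,.02))
E
```

```text
t 6.6 pos [416.1  34.3 198.6] yawx 12.32 F [ 0.3 -0.6 -4.1] M [-0.07  0.22 -0.01] gap 0.444 zax [-0.002 -0.    -1.   ]
brass (223, 5, 8, 58) 291.0 (array([547.7, 116.7,  49.4,   6. ]), np.float32(11.96))
brass (163, 5, 15, 58) 523.0 (array([536.2, 169.4,  49.4,  10.1]), np.float32(12.13))
tube (520, 288, 40, 77) (array([ 409.1, -101. ,   47.6,   19.4]), np.float32(25.89))
tube (33, 195, 52, 49) (array([416.6, 137.9,  22.5,  22.7]), np.float32(-37.32))
tube (229, 0, 105, 340) (array([449.8,  41.8, 151.9,  41.2]), np.float32(12.29))
dark (0, 241, 560, 179) (array([212.5,  -7.4, 271.7, 792. ]), np.float32(-77.68))
dark (108, 0, 121, 67) (array([538.2, 173. ,  58.9, 116.5]), np.float32(-77.71))
```

View pics/wrist6.png

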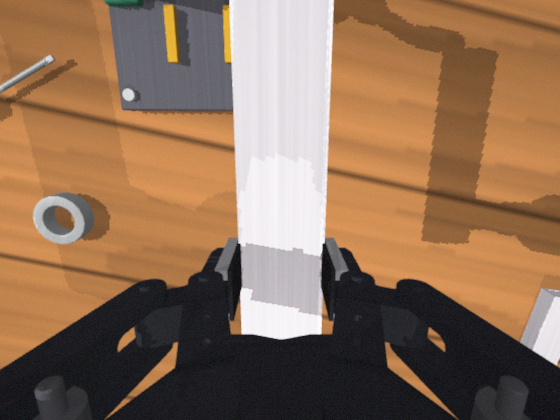

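The left rail fits at (536.2,169.4) and the right rail agrees, which gives clamp origin (600.7,154.7) mm and yaw 12.2°. The tube sits straight in the jaws. Next I line up with the channel and lower.

>>> arm_command([
  {"dx": -1, "dy": -4, "dz": 1, "ax": 0, "ay": 0, "az": 0, "fingers": 0.6},
  {"dx": -1.9, "dy": -7.9, "dz": 3, "ax": 0, "ay": 0, "az": 0.1, "fingers": 0.6},
  {"dx": -1.9, "dy": -7.9, "dz": 7, "ax": 0, "ay": 0, "az": 0.1, "fingers": 0.6},
  {"dx": -1.9, "dy": -7.9, "dz": 11, "ax": 0, "ay": 0, "az": 0.1, "fingers": 0.6},
  {"dx": -1.9, "dy": -7.9, "dz": 13.9, "ax": 0, "ay": 0, "az": 0.1, "fingers": 0.6},
  {"dx": -1.9, "dy": -7.9, "dz": 13.9, "ax": 0, "ay": 0, "az": 0.1, "fingers": 0.6},
  {"dx": -1.9, "dy": -7.9, "dz": 13.9, "ax": 0, "ay": 0, "az": 0.1, "fingers": 0.6},
])

```text
time: 7.52
eef_pos: [0.3831, 0.1068, 0.0616]
eef_rot: [0.0, 0.994, 0.105, 0.001]
wrist_force: [1.0, 0.6, -4.1]
finger_gap: 0.442
```

```bash
python3 - <<'E'
from look import *
s,M=state();P=s["eef_pos"]*1000
a=np.radians(12.2);X=np.array([np.cos(a),np.sin(a)]);Y=np.array([-X[1],X[0]]);r=P[:2]-[600.7,154.7];print("clamp xy",r@X,r@Y)
for n in("top","side","wrist"):
    p=snap(n,n+"7");hsv=cv2.cvtColor(p["img"],cv2.COLOR_BGR2HSV);h,s_,v=[hsv[...,i].astype(int) for i in range(3)]
    for c in blobs((h>18)&(h<32)&(s_>120)&(v>110),15):
        R=rect(p,c,.03)
        if abs(R[0][0]-541)<40 and abs(R[0][1]-143)<60:print(n,"brass",R)
    for c in blobs((s_<45)&(v>140),150):
        R=rect(p,c,P[2]/1000+.024)
        if abs(R[0][0]-430)<70 and abs(R[0][1]-120)<50: print(n,"tube",R,((R[0][:2]-[600.7,154.7])@Y).round(1))
E
```

```text
t 7.53 pos [383.1 106.8  61.6] yawx 12.07 F [ 1.   0.6 -4.1] M [-0.    0.19 -0.  ] gap 0.442 zax [ 0.002  0.    -1.   ]
clamp xy -222.8485300967364 -0.7919463977778274
top brass (array([533.6, 170.3,  45.8,   6.8]), np.float32(11.97))
top brass (array([546.8, 112.8,  47.2,   9.6]), np.float32(13.33))
top tube (array([423.6, 134.5,  59.1,  89.7]), np.float32(-88.67)) 17.7
side brass (array([536.5, 170.7,  47.1,  13. ]), np.float32(12.28))
side tube (array([473.7, 131.5, 163.9,  53.9]), np.float32(12.36)) 4.2
wrist tube (array([417.4, 114.4, 152.7,  40.6]), np.float32(12.11)) -0.7
```

>>> arm_command([
  {"dx": 0, "dy": -0.07, "dz": 1.5, "ax": 0, "ay": 0, "az": 0, "fingers": 0.6},
  {"dx": 0, "dy": -0.07, "dz": 3, "ax": 0, "ay": 0, "az": 0, "fingers": 0.6},
  {"dx": 0, "dy": -0.07, "dz": 4, "ax": 0, "ay": 0, "az": 0, "fingers": 0.6},
  {"dx": 0, "dy": -0.07, "dz": 4.2, "ax": 0, "ay": 0, "az": 0, "fingers": 0.6},
  {"dx": 0, "dy": -0.07, "dz": 4.4, "ax": 0, "ay": 0, "az": 0, "fingers": 0.6},
  {"dx": 0, "dy": -0.07, "dz": 4.5, "ax": 0, "ay": 0, "az": 0, "fingers": 0.6},
  {"dx": 0, "dy": -0.07, "dz": 4.5, "ax": 0, "ay": 0, "az": 0, "fingers": 0.6},
])

```text
time: 8.55
eef_pos: [0.3822, 0.1083, 0.0162]
eef_rot: [0.0, 0.994, 0.106, 0.001]
wrist_force: [0.2, 0.2, -0.9]
finger_gap: 0.445
```

```bash
python3 - <<'E'
from look import *
state()
a=snap("side","side8")["img"][190:300,190:350];b=snap("top","top8")["img"][150:260,180:340]
cv2.imwrite("pics/m8.png",np.hstack([cv2.resize(a,(400,275)),cv2.resize(b,(400,275))]))
E
```

```text
t 8.55 pos [382.2 108.3  16.2] yawx 12.17 F [ 0.2  0.2 -0.9] M [-0.02  0.02  0.03] gap 0.445 zax [ 0.001  0.    -1.   ]
```

View pics/m8.png

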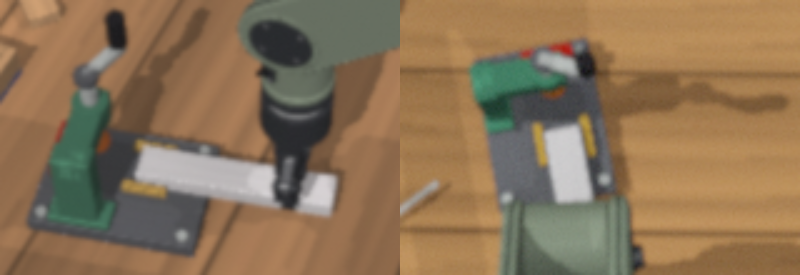

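The tube lies between the rails with its weight on the bed. Now I slide it in.

>>> arm_command([
  {"dx": 1.5, "dy": 0, "dz": 0, "ax": 0, "ay": 0, "az": 0, "fingers": 0.6},
  {"dx": 3, "dy": 0, "dz": 0, "ax": 0, "ay": 0, "az": 0, "fingers": 0.6},
  {"dx": 4.5, "dy": 0.05, "dz": 0, "ax": 0, "ay": 0, "az": 0, "fingers": 0.6},
  {"dx": 6, "dy": 0.05, "dz": 0, "ax": 0, "ay": 0, "az": 0, "fingers": 0.6},
  {"dx": 7.2, "dy": 0.05, "dz": 0, "ax": 0, "ay": 0, "az": 0, "fingers": 0.6},
  {"dx": 8, "dy": 0.05, "dz": 0, "ax": 0, "ay": 0, "az": 0, "fingers": 0.6},
  {"dx": 8, "dy": 0.05, "dz": 0, "ax": 0, "ay": 0, "az": 0, "fingers": 0.6},
])

```text
time: 9.52
eef_pos: [0.4626, 0.125, 0.0163]
eef_rot: [-0.0, 0.994, 0.106, 0.002]
wrist_force: [1.0, -0.6, 1.1]
finger_gap: 0.444
```

>>> arm_command([
  {"dx": 0.2, "dy": 0, "dz": 0, "ax": 0, "ay": 0, "az": 0, "fingers": 0.6},
  {"dx": 0.3, "dy": 0, "dz": 0, "ax": 0, "ay": 0, "az": 0, "fingers": 0.6},
  {"dx": 0.3, "dy": 0, "dz": 0, "ax": 0, "ay": 0, "az": 0, "fingers": 0.6},
])

```text
time: 9.9
eef_pos: [0.4625, 0.125, 0.0162]
eef_rot: [0.0, 0.994, 0.106, -0.001]
wrist_force: [-4.3, -2.3, 8.4]
finger_gap: 0.445
```

>>> arm_command([
  {"dx": 0.2, "dy": 0, "dz": -0.1, "ax": 0, "ay": 0, "az": 0, "fingers": 0.6},
  {"dx": 0.4, "dy": 0, "dz": -0.1, "ax": 0, "ay": 0, "az": 0, "fingers": 0.6},
  {"dx": 0.4, "dy": 0, "dz": -0.1, "ax": 0, "ay": 0, "az": 0, "fingers": 0.6},
])

```text
time: 10.28
eef_pos: [0.4644, 0.1257, 0.0162]
eef_rot: [0.0, 0.994, 0.106, -0.003]
wrist_force: [-6.7, -1.8, 6.4]
finger_gap: 0.444
```

```bash
python3 - <<'E'
from look import *
state()
for n in("side","top"):
    p=snap(n,n+"9");hsv=cv2.cvtColor(p["img"],cv2.COLOR_BGR2HSV);h,s_,v=[hsv[...,i].astype(int) for i in range(3)]
    for c in blobs((s_<45)&(v>140),150):
        R=rect(p,c,.04)
        if abs(R[0][0]-500)<100 and abs(R[0][1]-120)<50: print(n,"tube",R)
a=np.radians(12.2);X=np.array([np.cos(a),np.sin(a)]);Y=np.array([-X[1],X[0]])
p=pickle.load(open("side9.pkl","rb"))
for x in(-185,35):
  for y in(20,-20):print(x,y,proj(p,np.r_[np.array([600.7,154.7])+x*X+y*Y,40]/1000).round(1))
cv2.imwrite("pics/m9.png",cv2.resize(p["img"][180:300,190:350],(800,600),interpolation=2))
E
```

```text
t 10.28 pos [464.4 125.7  16.2] yawx 12.18 F [-6.7 -1.8  6.4] M [-0.33  1.08 -0.05] gap 0.444 zax [-0.005 -0.001 -1.   ]
side tube (array([435.1, 123.8,  38. ,  53.6]), np.float32(-73.91))
side tube (array([522.4, 142.6,  93.6,  51.8]), np.float32(11.32))
top tube (array([535.9, 158.9,  47.6,  87.7]), np.float32(-88.53))
-185 20 [[291.9 267.5]]
-185 -20 [[294.6 255.8]]
35 20 [[215.1 254.7]]
35 -20 [[219.1 243.4]]
```

View pics/m9.png

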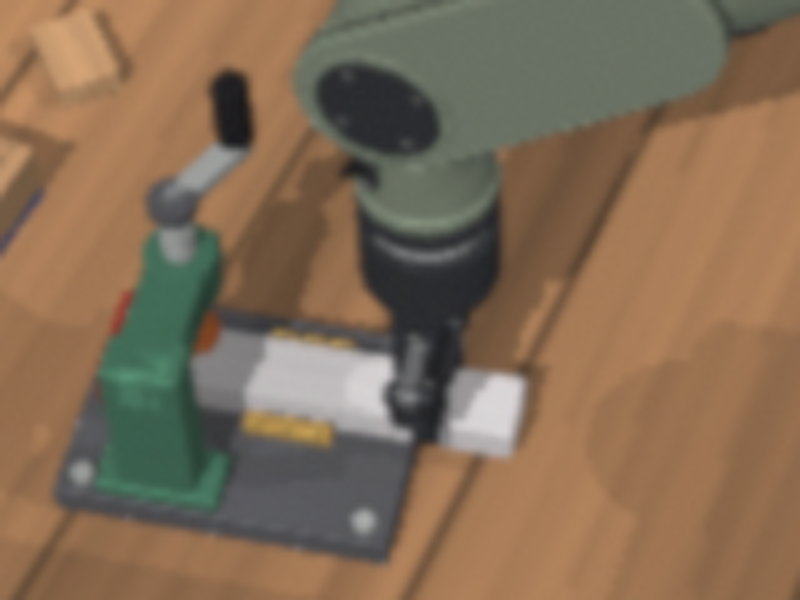

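The tube's rear corner is at about (295,255.6), and home projects to (294.6,255.8), so it is close to home. The contact stiffness is soft, so I'll push further to confirm the butt.

>>> arm_command([
  {"dx": 0.3, "dy": 0, "dz": -0.1, "ax": 0, "ay": 0, "az": 0, "fingers": 0.6},
  {"dx": 0.5, "dy": 0, "dz": -0.1, "ax": 0, "ay": 0, "az": 0, "fingers": 0.6},
  {"dx": 0.5, "dy": 0, "dz": -0.1, "ax": 0, "ay": 0, "az": 0, "fingers": 0.6},
])

```text
time: 10.75
eef_pos: [0.4643, 0.1257, 0.0162]
eef_rot: [0.001, 0.994, 0.106, -0.008]
wrist_force: [-17.2, -6.5, 14.6]
finger_gap: 0.445
```

>>> arm_command([
  {"dx": 0.3, "dy": 0, "dz": 0, "ax": 0, "ay": 0, "az": 0, "fingers": 0.6},
  {"dx": 0.5, "dy": 0, "dz": 0, "ax": 0, "ay": 0, "az": 0, "fingers": 0.6},
  {"dx": 0.5, "dy": 0, "dz": 0, "ax": 0, "ay": 0, "az": 0, "fingers": 0.6},
])

```text
time: 11.12
eef_pos: [0.4641, 0.1257, 0.0161]
eef_rot: [0.002, 0.994, 0.107, -0.014]
wrist_force: [-28.4, -10.6, 28.9]
finger_gap: 0.442
```

Firm stop: TCP fixed while the force rose to 30 N, and the centre estimate is x = −74.8 against −75. I'll relax the push, release and rise.

>>> arm_command([
  {"dx": -0.7, "dy": 0, "dz": 0, "ax": 0, "ay": 0, "az": 0, "fingers": 0.6},
  {"dx": -1.3, "dy": 0, "dz": 0, "ax": 0, "ay": 0, "az": 0, "fingers": 0.6},
  {"dx": -1.3, "dy": 0, "dz": 0, "ax": 0, "ay": 0, "az": 0, "fingers": 0.6},
  {"dx": -1.3, "dy": 0, "dz": 0, "ax": 0, "ay": 0, "az": 0, "fingers": -0.3},
  {"dx": -1.3, "dy": 0, "dz": 0, "ax": 0, "ay": 0, "az": 0, "fingers": -0.3},
  {"dx": -1.3, "dy": 0, "dz": -2, "ax": 0, "ay": 0, "az": 0, "fingers": -0.3},
  {"dx": -1.8, "dy": 0, "dz": -6, "ax": 0, "ay": 0, "az": 0, "fingers": -0.3},
  {"dx": -3, "dy": 0, "dz": -12, "ax": 0, "ay": 0, "az": 0, "fingers": -0.3},
  {"dx": -6, "dy": 0, "dz": -18, "ax": 0, "ay": 0, "az": 0, "fingers": -0.3},
  {"dx": -6, "dy": 0, "dz": -25, "ax": 0, "ay": 0, "az": 0, "fingers": -0.3},
  {"dx": -6, "dy": 0, "dz": -25, "ax": 0, "ay": 0, "az": 0, "fingers": -0.3},
])

```text
time: 12.5
eef_pos: [0.4211, 0.1158, 0.2739]
eef_rot: [0.0, 0.994, 0.106, 0.006]
wrist_force: [0.4, -0.5, -0.9]
finger_gap: 0.652
```

```bash
python3 - <<'E'
from look import *
s,M=state()
a=np.radians(12.2);X=np.array([np.cos(a),np.sin(a)]);Y=np.array([-X[1],X[0]]);O=np.array([600.7,154.7])
kb={}
for n in("wrist","top","side"):
    p=snap(n,n+"10");hsv=cv2.cvtColor(p["img"],cv2.COLOR_BGR2HSV);h,s_,v=[hsv[...,i].astype(int) for i in range(3)]
    for c in blobs((s_<45)&(v>140),150):
        R=rect(p,c,.04)
        if abs(R[0][0]-500)<100 and abs(R[0][1]-120)<50:
            W=ray(p,c[:,0,:],.04)[:,:2]*1000-O;print(n,"tube",R,"clamp x",(W@X).min().round(1),(W@X).max().round(1),"y",np.percentile(W@Y,[2,98]).round(1))
    c0=proj(p,np.r_[O,213.5]/1000)[0]
    for c in blobs((v<55),20):
        m=c[:,0,:].mean(0)
        if np.hypot(*(m-c0))<45: 
            W=ray(p,[m],.2135)[0,:2]*1000-O;print(n,"knob?",m,cv2.boundingRect(c),cv2.contourArea(c),"clamp",W@X,W@Y,"r",np.hypot(*W))
E
```

```text
t 12.5 pos [421.1 115.8 273.9] yawx 12.18 F [ 0.4 -0.5 -0.9] M [-0.04  0.01  0.03] gap 0.652 zax [ 0.013  0.001 -1.   ]
wrist tube (array([505.5, 167. , 190.2, 105.8]), np.float32(12.08)) clamp x -185.6 4.6 y [-20.6  84.7]
top tube (array([415.8,  88.7, 308.8,   7.8]), np.float32(3.87)) clamp x -347.7 -42.0 y [-47.9  -3.3]
top tube (array([414.7, 118.1, 314.6,  38.9]), np.float32(3.53)) clamp x -347.6 -36.2 y [-33.7  19.8]
top knob? [253.75       175.95833333] (251, 171, 7, 11) 40.0 clamp -27.810991267583773 -44.03526219962364 r 52.08219995617719
side tube (array([508.6, 133.5, 186.9,  64.3]), np.float32(11.52)) clamp x -187.9 -1.0 y [-27.   30.8]
side knob? [236.1875  201.90625] (233, 195, 7, 14) 62.0 clamp -25.006511769494427 -38.34138793484637 r 45.77540452741238
```

The tube's rear end measures clamp x = −185.6 in the wrist view (home is −185), so it is home after release. The knob is at clamp (−27,−42), angle about −122.5°. I'll hover over it and refine numerically.

>>> arm_command([
  {"dx": 4, "dy": 1, "dz": 0, "ax": 0, "ay": 0, "az": 0, "fingers": -0.3},
  {"dx": 8, "dy": 2, "dz": 0, "ax": 0, "ay": 0, "az": 0, "fingers": -0.3},
  {"dx": 12, "dy": 3, "dz": 0, "ax": 0, "ay": 0, "az": 0, "fingers": -0.3},
  {"dx": 15.7, "dy": 4.2, "dz": 0, "ax": 0, "ay": 0, "az": 0, "fingers": -0.3},
  {"dx": 15.7, "dy": 4.2, "dz": 0, "ax": 0, "ay": 0, "az": 0, "fingers": -0.3},
  {"dx": 15.7, "dy": 4.2, "dz": 0, "ax": 0, "ay": 0, "az": 0, "fingers": -0.3},
])

```text
time: 13.4
eef_pos: [0.5786, 0.1076, 0.265]
eef_rot: [-0.0, 0.994, 0.106, -0.003]
wrist_force: [-0.5, -0.7, 0.4]
finger_gap: 0.653
```

```bash
python3 - <<'E'
from look import *
s,M=state();P=s["eef_pos"]*1000
a=np.radians(12.2);X=np.array([np.cos(a),np.sin(a)]);Y=np.array([-X[1],X[0]]);O=np.array([600.7,154.7])
print("tcp clamp",(P[:2]-O)@X,(P[:2]-O)@Y)
p=snap("wrist","wrist11");hsv=cv2.cvtColor(p["img"],cv2.COLOR_BGR2HSV);h,s_,v=[hsv[...,i].astype(int) for i in range(3)]
e=proj(p,np.r_[O-26.9*X-42.2*Y,236]/1000)[0];print("expect top",e)
for th in(40,55,70):
  for c in blobs(v<th,60):
    m=c[:,0,:].mean(0)
    if cv2.contourArea(c)<9000 and np.hypot(*(m-e))<130:
        W=ray(p,c[:,0,:],.236)[:,:2]*1000-O;q=np.c_[W@X,W@Y];print(th,cv2.boundingRect(c),cv2.contourArea(c),q.min(0).round(),q.max(0).round())
x,y=e.astype(int);g=cv2.cvtColor(p["img"],cv2.COLOR_BGR2GRAY)
print(cv2.resize(g[y-60:y+70,x-70:x+70],(28,26),interpolation=cv2.INTER_AREA))
E
```

```text
t 13.4 pos [578.6 107.6 265. ] yawx 12.17 F [-0.5 -0.7  0.4] M [-0.07 -0.01 -0.02] gap 0.653 zax [-0.005 -0.    -1.   ]
tcp clamp -31.57312458242303 -41.3515528087482
expect top [282.17813881 220.07457902]
40 (337, 250, 19, 66) 562.5 [-97. -92.] [-48. -79.]
40 (204, 241, 22, 75) 747.0 [-97.  -4.] [-41.  10.]
40 (272, 183, 28, 20) 223.5 [-15. -53.] [ -3. -36.]
55 (271, 183, 30, 39) 443.5 [-28. -54.] [ -3. -35.]
70 (270, 183, 31, 41) 955.0 [-29. -54.] [ -3. -34.]
[[131 132 141 150 162 171 128 129 115 131 181 106 106 105 105 118 126 127
  126 128 130 131 133 135 135 135 135 136]
 [132 135 180 172 211 232 239 233 186 147 178  99 101 104 104 117 124 124
  124 125 126 126 126 126 128 129 131 132]
 [138 132 161 163 206 228 240 241 250 236 187 117 102 104 105 120 128 126
  127 128 128 126 129 130 126 126 125 126]
 [137 131 128 129 156 222 241 243 249 249 249 234 178 122 119 126 136 143
  178 179 176 173 173 172 168 160 151 162]
 [143 142 159 179 210 246 240 245 250 249 249 248 239 169  83  87 131 151
  186 186 185 183 182 180 178 176 175 173]
 [142 142 172 221 236 255 255 251 249 250 250 249
[... 1708 characters left out ...]
 33  30  66 199 207 255 255 255 255 255 243 115 108 108 115 129 181 199
  205 207 207 206 206 205 195  37  31  41]
 [ 31  30  57 202 208 255 255 255 255 255 246 148 147 142 134 126 153 151
  151 158 172 186 197 204 198  32  31  36]
 [ 31  30  58 204 206 255 255 255 255 255 246 174 168 172 172 172 194 197
  193 185 173 160 152 150 148  30  36  30]
 [ 31  31  66 201 202 255 255 255 255 255 249 202 201 201 201 200 199 199
  199 199 199 199 198 194 180  37  41  32]
 [ 31  30 100 201 201 235 236 236 236 236 234 198 196 197 199 200 201 200
  200 199 199 199 199 199 199  66  37  29]
 [ 31  32 161 204 203 202 202 202 202 202 200 199 199 198 196 195 195 196
  196 198 199 199 199 199 199 120  35  29]]
```

```bash
python3 - <<'E'
from h import *;import pickle
a=np.radians(12.2);X=np.array([np.cos(a),np.sin(a)]);Y=np.array([-X[1],X[0]]);O=np.array([600.7,154.7])
p=pickle.load(open("wrist11.pkl","rb"));g=cv2.GaussianBlur(cv2.cvtColor(p["img"],cv2.COLOR_BGR2GRAY),(3,3),0)
m=(g>42)&(g<75);m[:, :262]=0;m[:,308:]=0;m[:180]=0;m[228:]=0
for c in blobs(m,100):
    W=ray(p,c[:,0,:],.236)[:,:2]*1000-O;q=np.c_[W@X,W@Y].astype(np.float32);print("wrist top face",cv2.boundingRect(c),cv2.minEnclosingCircle(q),cv2.fitEllipse(q))
for n in("top0","side0","top10","side10"):
    p=pickle.load(open("snap0.pkl","rb"))[n[:-1]] if n[-2]!="1" else pickle.load(open(n+".pkl","rb"))
    v=cv2.cvtColor(p["img"],cv2.COLOR_BGR2HSV)[...,2]
    e=proj(p,np.r_[O-20*X-43*Y,213.5]/1000)[0]
    for c in blobs(v<75,20):
        mm=cv2.moments(c);u=np.array([mm["m10"],mm["m01"]])/mm["m00"]
        if np.hypot(*(u-e))<12:
            W=ray(p,[u],.2135)[0,:2]*1000-O;print(n,u.round(1),"pred",e.round(1),cv2.boundingRect(c),"clamp",(W@X).round(1),(W@Y).round(1))
E
```

```text
wrist top face (270, 195, 31, 29) ((-18.599102020263672, -43.528507232666016), 10.817438125610352) ((-19.51239013671875, -43.84587478637695), (18.730165481567383, 19.75197982788086), 159.5769805908203)
side0 [235.9 201.8] pred [234.8 200.3] (232, 195, 8, 15) clamp -24.2 -38.6
top10 [254.1 176.1] pred [252.8 173.2] (250, 170, 9, 13) clamp -28.3 -44.8
side10 [236.  201.9] pred [234.8 200.3] (233, 195, 7, 15) clamp -24.5 -38.2
```

The wrist-camera circle fit puts the knob at clamp (−19,−44). The other views agree to within 7 mm, inside the pad width. Descending to grip it.

>>> arm_command([
  {"dx": 1.1, "dy": 0.24, "dz": 1.5, "ax": 0, "ay": 0, "az": 0, "fingers": -0.3},
  {"dx": 1.1, "dy": 0.24, "dz": 3.5, "ax": 0, "ay": 0, "az": 0, "fingers": -0.3},
  {"dx": 1.1, "dy": 0.24, "dz": 5.5, "ax": 0, "ay": 0, "az": 0, "fingers": -0.3},
  {"dx": 1.1, "dy": 0.24, "dz": 6.9, "ax": 0, "ay": 0, "az": 0, "fingers": -0.3},
  {"dx": 1.1, "dy": 0.24, "dz": 6.9, "ax": 0, "ay": 0, "az": 0, "fingers": -0.3},
  {"dx": 1.1, "dy": 0.24, "dz": 6.9, "ax": 0, "ay": 0, "az": 0, "fingers": -0.3},
])

```text
time: 14.2
eef_pos: [0.5919, 0.1076, 0.1994]
eef_rot: [0.0, 0.994, 0.106, 0.001]
wrist_force: [0.1, 0.3, 0.6]
finger_gap: 0.654
```

>>> arm_command([
  {"dx": 0, "dy": 0, "dz": 0, "ax": 0, "ay": 0, "az": 0, "fingers": 0.9},
  {"dx": 0, "dy": 0, "dz": 0, "ax": 0, "ay": 0, "az": 0, "fingers": 0.9},
  {"dx": 0, "dy": 0, "dz": 0, "ax": 0, "ay": 0, "az": 0, "fingers": 0.9},
  {"dx": 0, "dy": 0, "dz": 0, "ax": 0, "ay": 0, "az": 0, "fingers": 0.9},
  {"dx": 0, "dy": 0, "dz": 0, "ax": 0, "ay": 0, "az": 0, "fingers": 0.9},
], grip_force=40)

```text
time: 14.82
eef_pos: [0.5919, 0.1075, 0.1996]
eef_rot: [0.0, 0.994, 0.106, 0.001]
wrist_force: [-0.5, -0.9, 4.1]
finger_gap: 0.238
```

```bash
cat >w.py <<'E'
from look import *
s,M=state();P=s["eef_pos"]*1000
a=np.radians(12.2);X=np.array([np.cos(a),np.sin(a)]);Y=np.array([-X[1],X[0]]);O=np.array([600.7,154.7])
q=np.array([(P[:2]-O)@X,(P[:2]-O)@Y]);f=s["wrist_force"];F=np.array([f[:2]@X,f[:2]@Y])
ph=np.arctan2(q[1],q[0]);rad=q/np.hypot(*q);tan=np.array([rad[1],-rad[0]])
print("clamp",q.round(1),"r",np.hypot(*q).round(1),"phi",np.degrees(ph).round(1),"Ftan push",(-F@tan).round(1),"Frad",(F@rad).round(1))
E
python3 w.py
```

```text
t 14.82 pos [591.9 107.5 199.6] yawx 12.17 F [-0.5 -0.9  4.1] M [-0.02  0.15 -0.  ] gap 0.238 zax [ 0.002 -0.    -1.   ]
clamp [-18.6 -44.3] r 48.0 phi -112.8 Ftan push -0.3 Frad 1.0
```

The knob is gripped at gap 0.238 (about 22 mm). First a small arc, then I'll refine the circle from the measured TCP.

```bash
cat >arc.py <<'E'
import numpy as np,sys
def arc(phi_deg,step,n,r=5.0,k=0.4):
    f=np.radians(phi_deg)
    for i in range(1,n+1):
        t=f-i*step
        print(i,"dx %.2f dy %.2f dz %.2f"%(r*(np.cos(t)-np.cos(f)),-r*(np.sin(t)-np.sin(f)),k*i*step))
E
python3 -c "
from arc import *
arc(-112.8,.1,8)"
```

```text
1 dx -0.45 dy -0.22 dz 0.04
2 dx -0.88 dy -0.48 dz 0.08
3 dx -1.28 dy -0.78 dz 0.12
4 dx -1.64 dy -1.12 dz 0.16
5 dx -1.97 dy -1.49 dz 0.20
6 dx -2.26 dy -1.90 dz 0.24
7 dx -2.51 dy -2.33 dz 0.28
8 dx -2.72 dy -2.79 dz 0.32
```

>>> arm_command([
  {"dx": -0.45, "dy": -0.22, "dz": 0.04, "ax": 0, "ay": 0, "az": 0, "fingers": 0.9},
  {"dx": -0.88, "dy": -0.48, "dz": 0.08, "ax": 0, "ay": 0, "az": 0, "fingers": 0.9},
  {"dx": -1.28, "dy": -0.78, "dz": 0.12, "ax": 0, "ay": 0, "az": 0, "fingers": 0.9},
  {"dx": -1.64, "dy": -1.12, "dz": 0.16, "ax": 0, "ay": 0, "az": 0, "fingers": 0.9},
  {"dx": -1.97, "dy": -1.49, "dz": 0.2, "ax": 0, "ay": 0, "az": 0, "fingers": 0.9},
])

```text
time: 15.45
eef_pos: [0.5735, 0.1168, 0.1982]
eef_rot: [0.001, 0.994, 0.106, 0.006]
wrist_force: [10.3, -2.7, 0.8]
finger_gap: 0.237
```

```bash
python3 w.py
```

```text
t 15.45 pos [573.5 116.8 198.2] yawx 12.13 F [10.3 -2.7  0.8] M [-0.43 -1.66 -0.03] gap 0.237 zax [ 0.011 -0.002 -1.   ]
clamp [-34.6 -31.3] r 46.7 phi -137.9 Ftan push 9.9 Frad -3.8
```

>>> arm_command([
  {"dx": -0.29, "dy": -0.41, "dz": 0.04, "ax": 0, "ay": 0, "az": 0, "fingers": 0.9},
  {"dx": -0.54, "dy": -0.84, "dz": 0.08, "ax": 0, "ay": 0, "az": 0, "fingers": 0.9},
  {"dx": -0.75, "dy": -1.3, "dz": 0.12, "ax": 0, "ay": 0, "az": 0, "fingers": 0.9},
])

```text
time: 15.82
eef_pos: [0.5637, 0.1274, 0.197]
eef_rot: [0.002, 0.994, 0.106, 0.006]
wrist_force: [10.7, -4.4, 0.5]
finger_gap: 0.24
```

```bash
python3 w.py
```

```text
t 15.82 pos [563.7 127.4 197. ] yawx 12.13 F [10.7 -4.4  0.5] M [-0.77 -1.74  0.04] gap 0.24 zax [ 0.012 -0.003 -1.   ]
clamp [-42.  -18.9] r 46.0 phi -155.8 Ftan push 9.9 Frad -6.0
```

The free push is 9.9 N, as expected. Three TCP points fit r = 50 with the centre at (4.2, 0.2) in TCP terms, so I'll recentre the path and wind on.

```bash
cat >arc2.py <<'E'
import numpy as np,json
def arc2(cmd,phi,step,n,c=(4.2,.2),r=50,k=4):
    t=np.radians(phi)-step*np.arange(1,n+1)
    q=np.c_[c[0]+r*np.cos(t),c[1]+r*np.sin(t)]
    d=np.round((q-cmd)/10,2)
    for i in range(n):print('{"dx": %.2f, "dy": %.2f, "dz": %.2f}'%(d[i,0],-d[i,1],k*step*(i+1)/10))
    print("end cmd",(np.array(cmd)+d[-1]*10).round(1),"phi",round(np.degrees(t[-1]),1),"theta_cmd",round(np.radians(-117.1)-t[-1],2))
E
python3 -c "
from arc2 import *
arc2((-45.8,-16.4),-161.6,.15,20)"
```

```text
{"dx": 0.07, "dy": -0.81, "dz": 0.06}
{"dx": 0.00, "dy": -1.55, "dz": 0.12}
{"dx": 0.04, "dy": -2.30, "dz": 0.18}
{"dx": 0.19, "dy": -3.04, "dz": 0.24}
{"dx": 0.45, "dy": -3.74, "dz": 0.30}
{"dx": 0.81, "dy": -4.40, "dz": 0.36}
{"dx": 1.27, "dy": -4.99, "dz": 0.42}
{"dx": 1.81, "dy": -5.51, "dz": 0.48}
{"dx": 2.42, "dy": -5.94, "dz": 0.54}
{"dx": 3.09, "dy": -6.28, "dz": 0.60}
{"dx": 3.80, "dy": -6.51, "dz": 0.66}
{"dx": 4.54, "dy": -6.64, "dz": 0.72}
{"dx": 5.29, "dy": -6.65, "dz": 0.78}
{"dx": 6.03, "dy": -6.55, "dz": 0.84}
{"dx": 6.75, "dy": -6.34, "dz": 0.90}
{"dx": 7.43, "dy": -6.03, "dz": 0.96}
{"dx": 8.06, "dy": -5.62, "dz": 1.02}
{"dx": 8.61, "dy": -5.11, "dz": 1.08}
{"dx": 9.09, "dy": -4.54, "dz": 1.14}
{"dx": 9.47, "dy": -3.89, "dz": 1.20}
end cmd [48.9 22.5] phi -333.5 theta_cmd 3.78
```

>>> arm_command([
  {"dx": 0.07, "dy": -0.81, "dz": 0.06, "ax": 0, "ay": 0, "az": 0, "fingers": 0.9},
  {"dx": 0.0, "dy": -1.55, "dz": 0.12, "ax": 0, "ay": 0, "az": 0, "fingers": 0.9},
  {"dx": 0.04, "dy": -2.3, "dz": 0.18, "ax": 0, "ay": 0, "az": 0, "fingers": 0.9},
  {"dx": 0.19, "dy": -3.04, "dz": 0.24, "ax": 0, "ay": 0, "az": 0, "fingers": 0.9},
  {"dx": 0.45, "dy": -3.74, "dz": 0.3, "ax": 0, "ay": 0, "az": 0, "fingers": 0.9},
  {"dx": 0.81, "dy": -4.4, "dz": 0.36, "ax": 0, "ay": 0, "az": 0, "fingers": 0.9},
  {"dx": 1.27, "dy": -4.99, "dz": 0.42, "ax": 0, "ay": 0, "az": 0, "fingers": 0.9},
  {"dx": 1.81, "dy": -5.51, "dz": 0.48, "ax": 0, "ay": 0, "az": 0, "fingers": 0.9},
  {"dx": 2.42, "dy": -5.94, "dz": 0.54, "ax": 0, "ay": 0, "az": 0, "fingers": 0.9},
  {"dx": 3.09, "dy": -6.28, "dz": 0.6, "ax": 0, "ay": 0, "az": 0, "fingers": 0.9},
])

```text
time: 17.08
eef_pos: [0.5742, 0.1953, 0.1906]
eef_rot: [0.002, 0.994, 0.106, -0.002]
wrist_force: [-7.3, -5.6, 10.9]
finger_gap: 0.236
```

```bash
python3 w.py; python3 -c "
from arc2 import *
arc2((-45.8+30.9,-16.4+62.8),-247.5,.15,12)"
```

```text
t 17.07 pos [574.2 195.3 190.6] yawx 12.17 F [-7.3 -5.6 10.9] M [-1.    1.14 -0.05] gap 0.236 zax [-0.004 -0.004 -1.   ]
clamp [-17.3  45.2] r 48.4 phi 110.9 Ftan push 9.2 Frad -0.7
{"dx": 0.71, "dy": -0.23, "dz": 0.06}
{"dx": 1.45, "dy": -0.36, "dz": 0.12}
{"dx": 2.20, "dy": -0.37, "dz": 0.18}
{"dx": 2.94, "dy": -0.27, "dz": 0.24}
{"dx": 3.66, "dy": -0.06, "dz": 0.30}
{"dx": 4.34, "dy": 0.25, "dz": 0.36}
{"dx": 4.96, "dy": 0.66, "dz": 0.42}
{"dx": 5.52, "dy": 1.16, "dz": 0.48}
{"dx": 6.00, "dy": 1.74, "dz": 0.54}
{"dx": 6.38, "dy": 2.38, "dz": 0.60}
{"dx": 6.67, "dy": 3.08, "dz": 0.66}
{"dx": 6.84, "dy": 3.81, "dz": 0.72}
end cmd [53.5  8.3] phi -350.6 theta_cmd 4.08
```

>>> arm_command([
  {"dx": 0.71, "dy": -0.23, "dz": 0.04, "ax": 0, "ay": 0, "az": 0, "fingers": 0.9},
  {"dx": 1.45, "dy": -0.36, "dz": 0.1, "ax": 0, "ay": 0, "az": 0, "fingers": 0.9},
  {"dx": 2.2, "dy": -0.37, "dz": 0.16, "ax": 0, "ay": 0, "az": 0, "fingers": 0.9},
  {"dx": 2.94, "dy": -0.27, "dz": 0.22, "ax": 0, "ay": 0, "az": 0, "fingers": 0.9},
  {"dx": 3.66, "dy": -0.06, "dz": 0.28, "ax": 0, "ay": 0, "az": 0, "fingers": 0.9},
  {"dx": 4.34, "dy": 0.25, "dz": 0.34, "ax": 0, "ay": 0, "az": 0, "fingers": 0.9},
  {"dx": 4.96, "dy": 0.66, "dz": 0.4, "ax": 0, "ay": 0, "az": 0, "fingers": 0.9},
  {"dx": 5.52, "dy": 1.16, "dz": 0.46, "ax": 0, "ay": 0, "az": 0, "fingers": 0.9},
  {"dx": 6.0, "dy": 1.74, "dz": 0.52, "ax": 0, "ay": 0, "az": 0, "fingers": 0.9},
  {"dx": 6.38, "dy": 2.38, "dz": 0.58, "ax": 0, "ay": 0, "az": 0, "fingers": 0.9},
  {"dx": 6.67, "dy": 3.08, "dz": 0.64, "ax": 0, "ay": 0, "az": 0, "fingers": 0.9},
  {"dx": 6.84, "dy": 3.81, "dz": 0.7, "ax": 0, "ay": 0, "az": 0, "fingers": 0.9},
])

```text
time: 18.58
eef_pos: [0.6498, 0.1784, 0.1837]
eef_rot: [-0.004, 0.994, 0.107, -0.0]
wrist_force: [-2.7, 8.9, 7.1]
finger_gap: 0.238
```

```bash
python3 w.py; python3 -c "
from arc2 import *
arc2((53.5,8.3),-350.6,.12,14)"
```

```text
t 18.57 pos [649.8 178.4 183.7] yawx 12.27 F [-2.7  8.9  7.1] M [ 1.44  0.62 -0.05] gap 0.238 zax [-0.001  0.007 -1.   ]
clamp [53.  12.8] r 54.5 phi 13.5 Ftan push 9.2 Frad 1.4
{"dx": 0.07, "dy": 0.59, "dz": 0.05}
{"dx": 0.06, "dy": 1.19, "dz": 0.10}
{"dx": -0.03, "dy": 1.78, "dz": 0.14}
{"dx": -0.18, "dy": 2.36, "dz": 0.19}
{"dx": -0.40, "dy": 2.92, "dz": 0.24}
{"dx": -0.68, "dy": 3.45, "dz": 0.29}
{"dx": -1.03, "dy": 3.94, "dz": 0.34}
{"dx": -1.43, "dy": 4.38, "dz": 0.38}
{"dx": -1.88, "dy": 4.78, "dz": 0.43}
{"dx": -2.38, "dy": 5.11, "dz": 0.48}
{"dx": -2.91, "dy": 5.39, "dz": 0.53}
{"dx": -3.48, "dy": 5.59, "dz": 0.58}
{"dx": -4.06, "dy": 5.73, "dz": 0.62}
{"dx": -4.66, "dy": 5.80, "dz": 0.67}
end cmd [  6.9 -49.7] phi -446.9 theta_cmd 5.76
```

>>> arm_command([
  {"dx": 0.07, "dy": 0.59, "dz": 0.05, "ax": 0, "ay": 0, "az": 0, "fingers": 0.9},
  {"dx": 0.06, "dy": 1.19, "dz": 0.1, "ax": 0, "ay": 0, "az": 0, "fingers": 0.9},
  {"dx": -0.03, "dy": 1.78, "dz": 0.14, "ax": 0, "ay": 0, "az": 0, "fingers": 0.9},
  {"dx": -0.18, "dy": 2.36, "dz": 0.19, "ax": 0, "ay": 0, "az": 0, "fingers": 0.9},
  {"dx": -0.4, "dy": 2.92, "dz": 0.24, "ax": 0, "ay": 0, "az": 0, "fingers": 0.9},
  {"dx": -0.68, "dy": 3.45, "dz": 0.29, "ax": 0, "ay": 0, "az": 0, "fingers": 0.9},
  {"dx": -1.03, "dy": 3.94, "dz": 0.34, "ax": 0, "ay": 0, "az": 0, "fingers": 0.9},
  {"dx": -1.43, "dy": 4.38, "dz": 0.38, "ax": 0, "ay": 0, "az": 0, "fingers": 0.9},
  {"dx": -1.88, "dy": 4.78, "dz": 0.43, "ax": 0, "ay": 0, "az": 0, "fingers": 0.9},
  {"dx": -2.38, "dy": 5.11, "dz": 0.48, "ax": 0, "ay": 0, "az": 0, "fingers": 0.9},
  {"dx": -2.91, "dy": 5.39, "dz": 0.53, "ax": 0, "ay": 0, "az": 0, "fingers": 0.9},
  {"dx": -3.48, "dy": 5.59, "dz": 0.58, "ax": 0, "ay": 0, "az": 0, "fingers": 0.9},
  {"dx": -4.06, "dy": 5.73, "dz": 0.62, "ax": 0, "ay": 0, "az": 0, "fingers": 0.9},
  {"dx": -4.66, "dy": 5.8, "dz": 0.67, "ax": 0, "ay": 0, "az": 0, "fingers": 0.9},
])

```text
time: 20.32
eef_pos: [0.6229, 0.1091, 0.1775]
eef_rot: [-0.001, 0.994, 0.106, 0.007]
wrist_force: [12.5, 3.7, -1.7]
finger_gap: 0.241
```

```bash
python3 w.py; python3 -c "
from arc2 import *
arc2((6.9,-49.7),-446.9,.06,10)"
```

```text
t 20.32 pos [622.9 109.1 177.5] yawx 12.17 F [12.5  3.7 -1.7] M [ 0.65 -2.13  0.  ] gap 0.241 zax [ 0.014  0.003 -1.   ]
clamp [ 12.  -49.2] r 50.7 phi -76.3 Ftan push 12.9 Frad 2.1
{"dx": -0.30, "dy": 0.01, "dz": 0.02}
{"dx": -0.60, "dy": -0.00, "dz": 0.05}
{"dx": -0.90, "dy": -0.03, "dz": 0.07}
{"dx": -1.19, "dy": -0.08, "dz": 0.10}
{"dx": -1.49, "dy": -0.14, "dz": 0.12}
{"dx": -1.78, "dy": -0.22, "dz": 0.14}
{"dx": -2.06, "dy": -0.32, "dz": 0.17}
{"dx": -2.34, "dy": -0.44, "dz": 0.19}
{"dx": -2.60, "dy": -0.57, "dz": 0.22}
{"dx": -2.87, "dy": -0.72, "dz": 0.24}
end cmd [-21.8 -42.5] phi -481.3 theta_cmd 6.36
```

>>> arm_command([
  {"dx": -0.3, "dy": 0.01, "dz": 0.02, "ax": 0, "ay": 0, "az": 0, "fingers": 0.9},
  {"dx": -0.6, "dy": 0.0, "dz": 0.05, "ax": 0, "ay": 0, "az": 0, "fingers": 0.9},
  {"dx": -0.9, "dy": -0.03, "dz": 0.07, "ax": 0, "ay": 0, "az": 0, "fingers": 0.9},
  {"dx": -1.19, "dy": -0.08, "dz": 0.1, "ax": 0, "ay": 0, "az": 0, "fingers": 0.9},
  {"dx": -1.49, "dy": -0.14, "dz": 0.12, "ax": 0, "ay": 0, "az": 0, "fingers": 0.9},
])

```text
time: 20.95
eef_pos: [0.6092, 0.106, 0.1764]
eef_rot: [0.0, 0.994, 0.106, 0.008]
wrist_force: [14.6, 1.1, -2.8]
finger_gap: 0.24
```

```bash
cat >>w.py <<'E'
d=q-[4.2,.2];ph=np.degrees(np.arctan2(d[1],d[0]));rad=d/np.hypot(*d);tan=np.array([rad[1],-rad[0]])
th=((-117.1-ph)%360);print("FIT r",np.hypot(*d).round(1),"theta mod",np.radians(th).round(2),"+6.28 =",np.radians(th+360).round(2),"Ftan",(-F@tan).round(1),"Frad",(F@rad).round(1))
E
python3 w.py
```

```text
t 20.95 pos [609.2 106.  176.4] yawx 12.15 F [14.6  1.1 -2.8] M [ 0.08 -2.5  -0.02] gap 0.24 zax [ 0.016  0.001 -1.   ]
clamp [ -2.  -49.4] r 49.4 phi -92.3 Ftan push 14.6 Frad 1.4
FIT r 50.0 theta mod 5.94 +6.28 = 12.22 Ftan 14.7 Frad 0.2
```

>>> arm_command([
  {"dx": -0.29, "dy": -0.08, "dz": 0.02, "ax": 0, "ay": 0, "az": 0, "fingers": 0.9},
  {"dx": -0.57, "dy": -0.18, "dz": 0.05, "ax": 0, "ay": 0, "az": 0, "fingers": 0.9},
  {"dx": -0.85, "dy": -0.3, "dz": 0.07, "ax": 0, "ay": 0, "az": 0, "fingers": 0.9},
  {"dx": -1.11, "dy": -0.43, "dz": 0.1, "ax": 0, "ay": 0, "az": 0, "fingers": 0.9},
  {"dx": -1.38, "dy": -0.58, "dz": 0.12, "ax": 0, "ay": 0, "az": 0, "fingers": 0.9},
])

```text
time: 21.58
eef_pos: [0.5952, 0.1069, 0.1753]
eef_rot: [0.002, 0.994, 0.106, 0.009]
wrist_force: [16.3, -3.8, -3.4]
finger_gap: 0.239
```

```bash
python3 w.py; python3 -c "
from arc2 import *
arc2((-21.8,-42.5),-481.3,.06,6)"
```

```text
t 21.57 pos [595.2 106.9 175.3] yawx 12.13 F [16.3 -3.8 -3.4] M [-0.7  -2.66  0.01] gap 0.239 zax [ 0.018 -0.003 -1.   ]
clamp [-15.4 -45.6] r 48.1 phi -108.7 Ftan push 16.7 Frad 2.0
FIT r 49.8 theta mod 6.22 +6.28 = 12.5 Ftan 16.8 Frad 0.7
{"dx": -0.25, "dy": -0.16, "dz": 0.02}
{"dx": -0.49, "dy": -0.34, "dz": 0.05}
{"dx": -0.72, "dy": -0.53, "dz": 0.07}
{"dx": -0.94, "dy": -0.74, "dz": 0.10}
{"dx": -1.14, "dy": -0.96, "dz": 0.12}
{"dx": -1.34, "dy": -1.19, "dz": 0.14}
end cmd [-35.2 -30.6] phi -501.9 theta_cmd 6.72
```

Push is now 16.8 N against 9.2–9.9 N free, rising about 6.7 N/rad since roughly 5.1 rad of turn. That slope means the pad is on the tube, at about 20 mm of travel and inside the 9–27 mm gap, so the crank evidently didn't start at 0. At about 7 N over free it is snug, so I'll stop, relax the push, release and rise.

>>> arm_command([
  {"dx": 0.3, "dy": 0.15, "dz": 0, "ax": 0, "ay": 0, "az": 0, "fingers": 0.9},
  {"dx": 0.5, "dy": 0.25, "dz": 0, "ax": 0, "ay": 0, "az": 0, "fingers": 0.9},
  {"dx": 0.5, "dy": 0.25, "dz": 0, "ax": 0, "ay": 0, "az": 0, "fingers": 0.9},
])

```text
time: 21.95
eef_pos: [0.5954, 0.1067, 0.175]
eef_rot: [0.001, 0.994, 0.106, 0.003]
wrist_force: [3.0, -1.3, 6.3]
finger_gap: 0.241
```

```bash
python3 w.py
```

```text
t 21.95 pos [595.4 106.7 175. ] yawx 12.15 F [ 3.  -1.3  6.3] M [-0.3  -0.51  0.05] gap 0.241 zax [ 0.005 -0.001 -1.   ]
clamp [-15.3 -45.8] r 48.3 phi -108.5 Ftan push 3.2 Frad 1.0
FIT r 50.0 theta mod 6.21 +6.28 = 12.49 Ftan 3.2 Frad 0.7
```

>>> arm_command([
  {"dx": 0, "dy": 0, "dz": 0, "ax": 0, "ay": 0, "az": 0, "fingers": 0.1},
  {"dx": 0, "dy": 0, "dz": 0, "ax": 0, "ay": 0, "az": 0, "fingers": 0.1},
  {"dx": 0, "dy": 0, "dz": 0, "ax": 0, "ay": 0, "az": 0, "fingers": 0.1},
  {"dx": 0, "dy": 0, "dz": -2, "ax": 0, "ay": 0, "az": 0, "fingers": 0.1},
  {"dx": 0, "dy": 0, "dz": -5, "ax": 0, "ay": 0, "az": 0, "fingers": 0.1},
  {"dx": 0, "dy": 0, "dz": -9, "ax": 0, "ay": 0, "az": 0, "fingers": 0.1},
  {"dx": -3, "dy": 0, "dz": -12, "ax": 0, "ay": 0, "az": 0, "fingers": 0.1},
  {"dx": -8, "dy": 0, "dz": -12, "ax": 0, "ay": 0, "az": 0, "fingers": 0.1},
  {"dx": -13, "dy": 0, "dz": -12, "ax": 0, "ay": 0, "az": 0, "fingers": 0.1},
  {"dx": -16, "dy": 0, "dz": -12, "ax": 0, "ay": 0, "az": 0, "fingers": 0.1},
  {"dx": -16, "dy": 0, "dz": -12, "ax": 0, "ay": 0, "az": 0, "fingers": 0.1},
])

```text
time: 23.32
eef_pos: [0.4352, 0.0735, 0.2933]
eef_rot: [-0.0, 0.994, 0.106, -0.0]
wrist_force: [0.7, 0.3, 0.9]
finger_gap: 0.447
```

```bash
python3 - <<'E'
from look import *
state()
a=np.radians(12.2);X=np.array([np.cos(a),np.sin(a)]);Y=np.array([-X[1],X[0]]);O=np.array([600.7,154.7])
d0=pickle.load(open("snap0.pkl","rb"))
for n in("wrist","top","side"):
    p=snap(n,n+"12");hsv=cv2.cvtColor(p["img"],cv2.COLOR_BGR2HSV);h,s_,v=[hsv[...,i].astype(int) for i in range(3)]
    for c in blobs((s_<45)&(v>140),150):
        R=rect(p,c,.04)
        if abs(R[0][0]-500)<100 and abs(R[0][1]-120)<50:
            W=ray(p,c[:,0,:],.04)[:,:2]*1000-O;print(n,"tube",R,"clamp x",(W@X).min().round(1),"y lo",(W@Y).min().round(1))
    e=proj(p,np.r_[O-20*X-43*Y,188.7]/1000)[0]
    for c in blobs(v<75,20):
        m=c[:,0,:].mean(0)
        if np.hypot(*(m-e))<15:print(n,"knob",m.round(1),"pred",e.round(1))
    if n in d0:
        df=cv2.absdiff(p["img"],d0[n]["img"]).max(2)>45
        for c in blobs(cv2.morphologyEx(df.astype(np.uint8),cv2.MORPH_OPEN,np.ones((3,3))),25):print(n,"changed",cv2.boundingRect(c))
E
```

```text
t 23.32 pos [435.2  73.5 293.3] yawx 12.16 F [0.7 0.3 0.9] M [ 0.04 -0.06 -0.02] gap 0.447 zax [-0.  0. -1.]
wrist tube (array([526.2,  97.8,  82.4,  14.4]), np.float32(12.23)) clamp x -126.0 y lo -47.1
wrist tube (array([518.3, 166.5, 213.8, 111.3]), np.float32(8.43)) clamp x -185.9 y lo -32.7
top tube (array([440.9, 120.1,  54. ,  44.1]), np.float32(10.34)) clamp x -191.0 y lo -21.5
top tube (array([560.7, 117.2, 122.1,  80.5]), np.float32(88.77)) clamp x -96.9 y lo -93.4
top knob [254.5 174.7] pred [253.4 175.6]
top changed (311, 411, 5, 9)
top changed (214, 403, 42, 10)
top changed (386, 402, 57, 12)
top changed (424, 391, 11, 7)
top changed (415, 391, 8, 8)
top changed (394, 390, 20, 12)
top changed (218, 389, 12, 5)
top changed (181, 385, 33, 35)
top changed (464, 378, 11, 4)
top changed (448, 378, 14, 10)
top changed (436, 377, 11, 4)
top changed (510, 376, 26, 11)
top changed (373, 374, 68, 12)
top changed (210, 373, 47, 15)
top changed (436, 367, 64, 34)
top changed (209, 361, 5, 10)
top changed (279, 353, 21, 9)
top changed (218, 353, 28, 6)
top changed (478, 348, 14, 13)
t
[... 734 characters left out ...]
ed (426, 199, 43, 42)
side changed (482, 194, 27, 28)
side changed (232, 194, 8, 7)
side changed (382, 151, 65, 90)
side changed (407, 130, 12, 24)
side changed (440, 120, 39, 7)
side changed (365, 98, 39, 34)
side changed (391, 92, 15, 6)
side changed (264, 69, 88, 122)
side changed (445, 66, 115, 195)
side changed (408, 66, 8, 29)
side changed (488, 59, 32, 38)
side changed (520, 56, 40, 20)
side changed (439, 53, 16, 6)
side changed (420, 49, 16, 12)
side changed (312, 45, 100, 71)
side changed (302, 43, 7, 30)
side changed (524, 17, 19, 37)
side changed (468, 9, 15, 10)
side changed (417, 9, 103, 47)
side changed (525, 0, 19, 36)
side changed (472, 0, 47, 8)
side changed (428, 0, 18, 22)
```

The tube is still home (rear at −185.9), the knob is where it was left, and no image change falls on a bystander. Handing in.

```bash
python3 -c "
from workcell import bot
print(bot.job_done())"
```

```text
the job is handed in; nothing more can be done
None
```

The tube is clamped in the channel, with its end against the red stop and the pad snugged. I handed the job in after about 23 s of the 72 s allowed, with the gripper clear of everything.

**Tube:** I took the left-hand of the two look-alikes. It slid in until it stopped firmly, the position holding still while the push rose to 30 N. The wrist camera put its rear end at clamp x −185.6 mm after I let go, and −185.9 mm after clamping. Home is −185 mm.

**Crank:** Free winding took 9.2–9.9 N. From about 5.1 rad of turn the push rose by about 6.7 N per rad, and I stopped at 16.8 N after about 6.2 rad. That is about 7 N over free, within the 3–9 N range, and I estimate 85–92 N on the pad. I took the push off before opening the fingers.

**Checks that disagreed:**
- **First grasp:** it closed above the tube. The fingertips measured about 12 mm behind the reported TCP instead of 17 mm ahead, so I re-gripped lower. The tube had not moved.
- **Contact point:** the pad met the tube sooner than the stated 6.7–8.4 rad. The crank probably did not start at 0, because the roughly 20 mm of travel fits the stated 9–27 mm gap. I went by the force.
- **Knob position:** the cameras differed by up to about 7 mm, so I corrected the circle from the arm's own measured path.

Comparing start and end pictures, I saw no change at the other bench items. The second tube was partly hidden by the arm, so I couldn't check it that way. I took no reading of the pad force after releasing the knob.

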